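# Top up the sprung tube feeder of a labeller

## Robot

A 6-joint arm with a two-finger parallel gripper is mounted at the origin on the work surface. World frame = base frame: x ahead of the robot, y to its left, z up, the work surface at z = 0. Lengths are in m, angles in rad, forces in N, time in s.
With the tool pointing down it reaches from about 0.35 to 1 m from the base axis. Payload 7.1 kg.
Tool frame: the origin (TCP) lies midway between the tips of the shut fingers; the grasp point (between the pads) lies 19 mm behind it; z points along the fingers, x is the direction in which the jaws open and shut, and the axes are right-handed (so a half turn about z gives the same grasp; the last joint's range is limited). The gripper opens to 85 mm and grips with 20 to 120 N. Pads are 22 mm wide; open, the fingers measure 114 mm over their backs; the gripper's body (76 mm by 85 mm) begins 54 mm behind the grasp point. The pads swing forward as they close: fully open they stand 13 mm farther back than shut.
Start: joints at [-1.365, 0.423, 1.63, -0, 1.089, -0.019], TCP at [0.139, -0.609, 0.231] pointing down, gripper open.
Joint ranges: [-3, 3], [-0.9, 2.11], [0.09, 2.58], [-1.31, 4.45], [0.11, 2.69], [-2.54, 2.54]. Speed limits (rad/s): [2.39, 2.39, 3.01, 3.14, 3.14, 3.14].

## Interface

Orientations are given as a unit quaternion [x, y, z, w].
In Python, from bench import get_state, get_image, hand_in gives the robot as it stands.
- The arm moves only by the tool play_rows, never from a script. Its argument "increments" is a list that holds one entry, the list of rows, each a list of 6 numbers: the shift along the tool's x, y, z in m, then the turn, a rotation vector about the tool's x, y, z in degrees. A call has exactly 10 rows; each row shifts and turns the commanded pose from where the row before left it, along the tool's axes as they then stand; what a row does not reach is not made up. A row lasts 1/10 s, in which the tool goes at most 50 mm and 8.59 degrees, less where a joint would pass 70% of its speed; a pose out of reach is approached as far as the arm can. A call is refused whole if a number of a shift passes 0.05 or a number of a turn 8.59, either way. A call with a gripper value outside its range is refused whole. "claw" is the opening, from 0 (shut) to 1 (fully open), set as the call begins (left out, the last holds). The fingers move at their own pace and stop on an object; "squeeze" is the grip in N (left out, the last holds). Time passes only in rows, so rows that do not move let the fingers close, or fill a call up. It gives the time, the measured TCP pose, the force and the opening at its end, in the units of the state.
- get_state(): the state, without advancing time (a new reading comes with each control period).
- get_image(name): name is "scene" or "top" or "wrist"; returns a dict with "image" (384x512x3 uint8, red, green, blue), "K" (3x3 intrinsics, pixels), "extrinsics" (4x4, takes a point from world to camera coordinates). Camera axes: x right, y down, z forward; pixel columns grow to the right and rows downward; lengths in m; the calibration is good to about 2 mm. The wrist camera is an equidistant fisheye: a pixel r from the principal point sees the ray r / f radians off the axis. A picture is of the moment at which its call begins. There is no depth.
- hand_in(): hands the job in, once; it reports no verdict.
The state is a dict: "time": time; "qpos": joint angles; "dq": joint speeds; "joint_efforts": joint torques, N m; "tcp_pos": TCP position; "orientation": TCP orientation; "ft_force": force on the tool from outside, world axes, zero at the start; "ft_torque": the same for the moment, N m; "opening": finger opening in m.
Only numpy, scipy, OpenCV 4.12 (cv2) and the standard library are available. Lean on these libraries where they do the work, as an engineer would, in place of code of your own. Each camera call takes 0.05 s, during which the arm holds its last target.

## Task

Pull the orange sprung pusher of the tube feeder back by its black handle and park the handle sideways in the yellow notch so that it stays back by itself. Take the green-capped tube standing in the blue rack and lay it on its side on the feeder's rails, in the gap between the pusher and the tube already there, cap towards the blue side wall. Then free the handle from its notch so that the pusher closes and presses the two tubes together against the end wall; leave the short vial, the bottle and the microplate where they are.

Things in the scene. Friction and masses are not known exactly. Their poses are not given: they have to be found in the camera images.
- feeder: Fixed tube feeder, x -100 to 175, y -65 to 150 mm. Origin on the table below the track's middle. +x = feed direction to the end wall (inner face x = 100 mm, top z = 55; labeller head behind it 50 high), +y = handle side, -y = blue side wall, z up. Tubes lie along y between the blue wall (inner face y = -59, top z = 43) and the handle side wall (y = 59, top z = 55).
- bay (a point): Point on the feeder at x = 22, y = 0, z = 50.5 mm: centre of a tube resting on the rails midway in the gap when the pusher is parked (gap x = -25 to 70 mm). White rails at y = -45 and 45 mm, 18 wide, open trough 72 wide down to z = 8 between them; tops slope down 4 degrees to the end wall (30 mm high there), so a tube set free here rolls against the loaded tube.
- follower (a joint): Slide of orange pusher and handle along the feeder's -x, m: 0 = pressing on one tube, 0.030 on two, 0.103 = rear stop. Pusher face at feeder x = 70 mm minus this; plate z = 42 to 58 mm. Spring to the end wall: 5.5 N at 0, 10.5 N at 0.1; damper about 80 N per m/s, so pull slowly. The notch is entered only at the rear stop (above 0.096); parked, the handle rests at about 0.095.
- park (a joint): Sideways slide of the handle along the feeder's +y, m: 0 = in line with the slot, 0.018 = fully in the notch. It stays where put (friction 1 N, about 3 N more while parked under the spring). Away from the notch the gate beside the slot blocks it.
- notch (a point): Where the middle of the handle's stem is when fully parked: feeder x = -55, y = 128 mm, at the guide plate's top (z = 40 mm). Notch with yellow floor, opening to +y at the rear end of the straight slot (slot along x at y = 110 mm) in the aluminium guide plate, y = 65 to 150 mm.
- handle (a point): Centre of the black handle block, 22 x 22 mm, 48 mm tall (z = 44 to 92 mm, this point at 68), sides parallel to the feeder's axes, on a 10 mm stem. It stands at feeder x = 40 mm minus joint follower, y = 110 mm plus joint park.
- tube_center (a point): Centre of the green-capped tube to load: plain cylinder, diameter 30, length 112 mm, about 75 g, clear with a white band, flat bottom. z = along the tube towards its cap. It starts upright in an end hole of the rack, centre 66 mm above the table.
- tube_cap (a point): Centre of the top face of that tube's green cap, 56 mm from its centre.
- loaded_center (a point): Centre of the like tube already lying in the feeder against the end wall, y = along it, cap towards the blue wall (centre at feeder x = 85, z = 46 mm).
- rack: Blue tube rack, fixed, 170 x 70 mm, 40 mm high, long side along its x, origin below its centre. Three round holes at x = -50, 0, 50 mm, 34 mm wide, 30 mm deep. The tube stands in one end hole, the vial in the other.
- vial: Bystander: short amber vial, diameter 30 mm, 44 mm tall, white cap, in the other end hole. Origin at its underside.
- bottle: Bystander: white bottle, diameter 60 mm, 130 mm tall. Origin at its underside.
- microplate: Bystander: white microplate with dark wells, 85 x 127 mm, 14 mm high, lying on the table. Origin at its underside.

How it is judged:
On the way, in this order (a step that is already met when the one before it is completed fails the run):
1. the pusher is held back by its handle in the notch, with the fingers off it (value of joint follower above 0.088 m and value of joint park above 0.006 m and contact force between the fingers and follower below 0.3 N), for 0.3 s.
2. with the pusher still parked, the tube lies on the rails in the gap, cap to the blue wall, let go (value of joint follower above 0.085 m and angle between the z axis of tube_center and the y axis of feeder, either way round below 0.15 rad and y of tube_cap in the frame of feeder below -0.035 m and x of tube_center in the frame of feeder between -0.02 and 0.075 m and y of tube_center in the frame of feeder between -0.012 and 0.012 m and z of tube_center in the frame of feeder between 0.035 and 0.062 m and contact force between the fingers and tube below 0.3 N), for 0.2 s.
At the end, for the whole second after the job is handed in: Both tubes lie on the rails in the track, within 10 mm of its middle: the loaded one still at the end wall, the new one beside it (within 7 mm, 0.15 rad), cap at the blue wall. Handle out of the notch (under 5 mm), pusher pressing the new tube with over 2 N (follower 0.024-0.037); tubes at rest (angle between the z axis of tube_center and the y axis of feeder, either way round below 0.15 rad and y of tube_cap in the frame of feeder below -0.035 m and x of tube_center in the frame of feeder between 0.048 and 0.062 m and y of tube_center in the frame of feeder between -0.01 and 0.01 m and z of tube_center in the frame of feeder between 0.04 and 0.056 m and x of loaded_center in the frame of feeder between 0.078 and 0.092 m and y of loaded_center in the frame of feeder between -0.01 and 0.01 m and z of loaded_center in the frame of feeder between 0.038 and 0.054 m and value of joint follower between 0.024 and 0.037 m and value of joint park below 0.005 m and contact force between follower and tube above 2 N and linear speed of each of tube, loaded below 0.02 m/s); the robot touches nothing.
It fails at once if the vial is moved more than 25 mm (distance of vial from where it was at the start of the episode above 0.025 m).
It fails at once if the bottle is moved more than 25 mm (distance of bottle from where it was at the start of the episode above 0.025 m).
It fails at once if the microplate is moved more than 25 mm (distance of microplate from where it was at the start of the episode above 0.025 m).
It fails at once if the tube already in the feeder is taken out (z of loaded_center in the frame of feeder above 0.08 m).
It also fails if it takes over 72 s, if anything falls off the work surface, if the arm or the gripper's body presses on something with over 40 N, if the wrist force passes 120 N, or if a joint passes its speed limit or range.

## Working session

There is one attempt and no reset: what is moved stays moved. The work goes in short steps, Python scripts to look and compute and a tool call to move; the robot and the scene stay as the last step left them, time stands still between calls to the robot, and variables do not carry over. Pictures are saved under pics/ and viewed, and the job is handed in when it is done.

Besides the shell and the picture viewer there is one more tool, called after "Call:" as a command line: name --argument value ..., lists and objects as JSON in quotes. play_rows: Moves the arm, as the interface text tells. Its arguments: {"type":"object","properties":{"increments":{"type":"array"},"claw":{"type":"number"},"squeeze":{"type":"number"}},"required":["increments"]}

```bash
mkdir -p pics; ls; python3 - <<'E'
from bench import get_state,get_image
import cv2,numpy as np
s=get_state();print(s)
for n in ["scene","top","wrist"]:
    d=get_image(n);cv2.imwrite(f"pics/{n}0.png",d["image"][:,:,::-1]);print(n,d["K"],d["extrinsics"])
    np.savez(f"pics/{n}0.npz",**d)
E
```

```text
pics
{'time': 0.0, 'qpos': array([-1.36498756e+00,  4.23853774e-01,  1.63072298e+00,  8.27066155e-06,
        1.08857429e+00, -1.90040853e-02]), 'dq': array([-8.30535177e-05, -8.96412568e-05,  3.53723997e-04,  3.34666504e-04,
        9.05636621e-04,  1.60152563e-04]), 'joint_efforts': array([-1.72406130e-04, -5.57399726e+01, -2.81744081e+01,  7.48149046e-05,
        7.41908530e-03,  3.00337513e-05]), 'tcp_pos': array([ 0.13923789, -0.60871923,  0.23052465]), 'orientation': array([ 7.81958900e-01, -6.23329505e-01, -5.97624731e-04, -5.00006164e-04]), 'ft_force': array([0.25533646, 1.06964076, 0.42573106]), 'ft_torque': array([0.07495801, 0.03681968, 0.01273784]), 'opening': 0.08522761188072962}
scene [[421.79773856   0.         259.24770039]
 [  0.         421.79773856 190.48906507]
 [  0.           0.           1.        ]] [[ 0.46462769  0.88549454  0.00453099 -0.19241919]
 [ 0.50126926 -0.25879596 -0.82568383 -0.1798521 ]
 [-0.72996592  0.38590681 -0.56411496  1.61679908]
 [ 0.          0.          0.          1.        ]]
top [[361.19610909   0.         259.55465401]
 [  0.         361.19610909 188.89948955]
 [  0.           0.           1.        ]] [[-0.0138818  -0.99989125 -0.00497889 -0.00891877]
 [-0.99815865  0.01415145 -0.05898346  0.50612721]
 [ 0.0590475   0.00415093 -0.99824654  1.26147847]
 [ 0.          0.          0.          1.        ]]
wrist [[297.31863964   0.         260.26635796]
 [  0.         297.31863964 188.86935769]
 [  0.           0.           1.        ]] [[ 0.22318812 -0.97477484 -0.0010376  -0.62409969]
 [-0.93755466 -0.21495714  0.2734679  -0.03616538]
 [-0.26679267 -0.06006198 -0.96188057  0.37832948]
 [ 0.          0.          0.          1.        ]]
```

View pics/scene0.png

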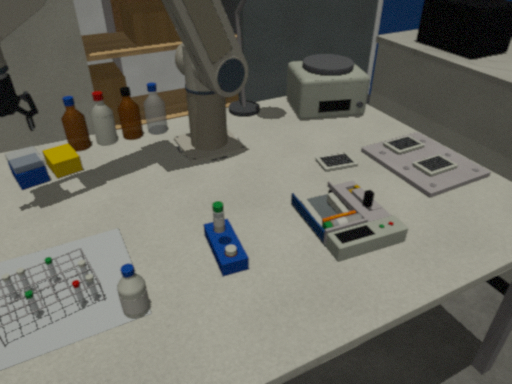

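View pics/top0.png

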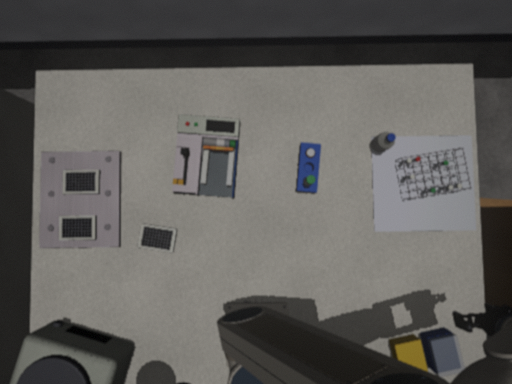

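```bash
python3 - <<'E'
import cv2
a=cv2.imread("pics/top0.png")[95:215,160:340];cv2.imwrite("pics/top0z.png",cv2.resize(a,None,fx=4.4,fy=4.4,interpolation=cv2.INTER_CUBIC))
a=cv2.imread("pics/scene0.png")[170:280,190:420];cv2.imwrite("pics/scene0z.png",cv2.resize(a,None,fx=3.4,fy=3.4,interpolation=cv2.INTER_CUBIC))
E
```

```text
(no output)
```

View pics/top0z.png

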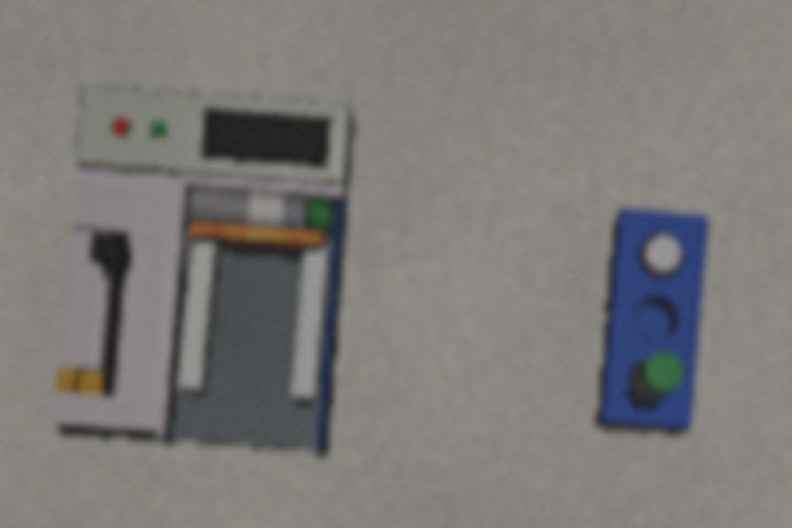

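View pics/scene0z.png

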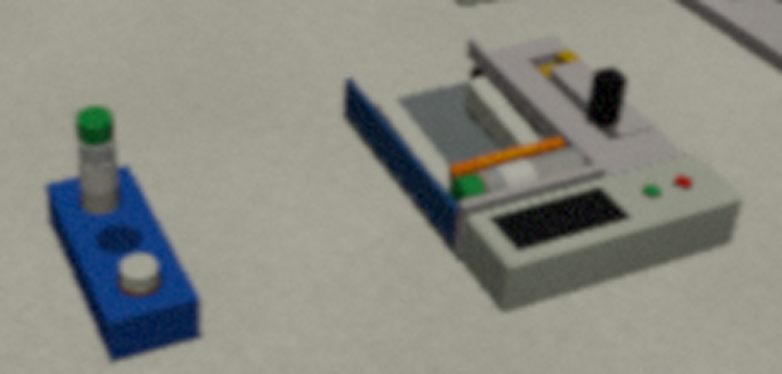

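```bash
cat > h.py <<'E'
import numpy as np,cv2
from scipy.spatial.transform import Rotation as R
from scipy.optimize import least_squares
def load(f): 
    d=np.load(f);return d["image"],d["K"],d["extrinsics"]
def ray(K,E,px,fish=False):
    px=np.atleast_2d(np.asarray(px,float));u=(px[:,0]-K[0,2])/K[0,0];v=(px[:,1]-K[1,2])/K[1,1]
    if fish:
        r=np.hypot(u,v)+1e-12;d=np.c_[np.sin(r)*u/r,np.sin(r)*v/r,np.cos(r)]
    else: d=np.c_[u,v,np.ones_like(u)]
    Rm=E[:3,:3];return -Rm.T@E[:3,3],d@Rm
def plane(K,E,px,z,fish=False):
    o,d=ray(K,E,px,fish);z=np.broadcast_to(z,len(d));return o+d*((z-o[2])/d[:,2])[:,None]
def proj(K,E,P,fish=False):
    c=np.atleast_2d(P)@E[:3,:3].T+E[:3,3]
    if fish:
        rr=np.hypot(c[:,0],c[:,1]);th=np.arctan2(rr,c[:,2]);s=th/(rr+1e-12)
        return np.c_[K[0,0]*c[:,0]*s+K[0,2],K[1,1]*c[:,1]*s+K[1,2]]
    return np.c_[K[0,0]*c[:,0]/c[:,2]+K[0,2],K[1,1]*c[:,1]/c[:,2]+K[1,2]]
def rigid(F,W):
    "2D: W=R F + t; returns yaw,t,residuals(mm)"
    F=np.asarray(F)[:,:2];W=np.asarray(W)[:,:2];f=F-F.mean(0);w=W-W.mean(0)
    a=np.arctan2((f[:,0]*w[:,1]-f[:,1]*w[:,0]).sum(),(f*w).sum())
    Rm=np.array([[np.cos(a),-np.sin(a)],[np.sin(a),np.cos(a)]]);t=W.mean(0)-Rm@F.mean(0)
    return a,t,(W-F@Rm.T-t)*1e3
E
python3 - <<'E'
from h import *
im,K,E=load("pics/top0.npz")
z=lambda *p:(np.array(p)+.0)/4.4+[160,95]
px=[z(80,88),z(350,105),z(57,428),z(168,438),z(323,452),z(112,245)]
F=np.array([[175,150,50],[175,-65,50],[-100,150,40],[-100,65,40],[-100,-62,43],[40,110,92]])/1e3
W=plane(K,E,px,F[:,2]);a,t,r=rigid(F,W);print("feeder",np.degrees(a),t);print(r.round(1))
# rack from blue mask
hsv=cv2.cvtColor(im,cv2.COLOR_RGB2HSV);m=cv2.inRange(hsv,(108,120,40),(125,255,255));m[:,:290]=0;m[:,330:]=0;m[215:]=0
pts=cv2.findNonZero(m);rc=cv2.minAreaRect(pts);print(rc);W=plane(K,E,cv2.boxPoints(rc),.04);print(W.round(4),W.mean(0))
for nm,p,h in [("cap",(663,372),.122),("vial",(661,253),.054)]:
    print(nm,plane(K,E,[z(*p)],h))
E
```

```text
feeder -4.669579417819107 [0.58155387 0.12654512]
[[-2.5  1.8]
 [-1.9  2.5]
 [ 2.9  0. ]
 [ 0.7 -2.7]
 [-1.8  1.6]
 [ 2.6 -3.2]]
((308.0595703125, 167.3050994873047), (19.35759162902832, 47.56843566894531), 4.899093151092529)
[[ 0.4982 -0.1435  0.04  ]
 [ 0.6636 -0.161   0.04  ]
 [ 0.6568 -0.2281  0.04  ]
 [ 0.4916 -0.2101  0.04  ]] [ 0.57754607 -0.18569124  0.04      ]
cap [[ 0.52762244 -0.18249611  0.122     ]]
vial [[ 0.62671518 -0.19239989  0.054     ]]
```

```bash
cat >> h.py <<'E'
def rows(p,q,pt,Rt,n):
    "n equal rows from pose p,q to pt,Rt: print shift mm & turn deg per row"
    Rc=R.from_quat(q);rv=(Rc.inv()*Rt).as_rotvec();step=R.from_rotvec(rv/n)
    out=[];d=(np.asarray(pt)-p)/n;Ri=Rc
    for i in range(n):
        out.append(np.r_[Ri.inv().apply(d),np.degrees(rv/n)]);Ri=Ri*step
    return np.array(out)
def pose(yaw,tilt=0):
    "tool x at world yaw (deg), tool down, tilted tilt deg about tool x"
    c,s=np.cos(np.radians(yaw)),np.sin(np.radians(yaw))
    return R.from_matrix(np.array([[c,s,0],[s,-c,0],[0,0,-1.]]))*R.from_euler('x',tilt,degrees=True)
E
python3 - <<'E'
from h import *
from bench import get_state
s=get_state();Rt=R.from_quat(s["orientation"])
d=np.load("pics/wrist0.npz");E=d["extrinsics"];c=-E[:3,:3].T@E[:3,3]
print("cam in tool",Rt.inv().apply(c-s["tcp_pos"]),"axis",Rt.inv().apply(E[2,:3]))
np.set_printoptions(suppress=True,precision=4)
r=rows(s["tcp_pos"],s["orientation"],[.57,.16,.27],pose(-4.7),20);print(r)
E
```

```text
cam in tool [-0.00026336 -0.06882387 -0.14245672] axis [3.04856530e-04 2.73475053e-01 9.61879048e-01]
[[-0.0327 -0.0296 -0.0019 -0.0023  0.0031 -3.621 ]
 [-0.0307 -0.0316 -0.0019 -0.0023  0.0031 -3.621 ]
 [-0.0287 -0.0334 -0.0019 -0.0023  0.0031 -3.621 ]
 [-0.0265 -0.0352 -0.0019 -0.0023  0.0031 -3.621 ]
 [-0.0242 -0.0368 -0.0019 -0.0023  0.0031 -3.621 ]
 [-0.0219 -0.0383 -0.0019 -0.0023  0.0031 -3.621 ]
 [-0.0194 -0.0396 -0.0019 -0.0023  0.0031 -3.621 ]
 [-0.0169 -0.0407 -0.0019 -0.0023  0.0031 -3.621 ]
 [-0.0143 -0.0417 -0.0019 -0.0023  0.0031 -3.621 ]
 [-0.0116 -0.0425 -0.0019 -0.0023  0.0031 -3.621 ]
 [-0.0089 -0.0432 -0.002  -0.0023  0.0031 -3.621 ]
 [-0.0062 -0.0436 -0.002  -0.0023  0.0031 -3.621 ]
 [-0.0034 -0.0439 -0.002  -0.0023  0.0031 -3.621 ]
 [-0.0006 -0.0441 -0.002  -0.0023  0.0031 -3.621 ]
 [ 0.0022 -0.044  -0.002  -0.0023  0.0031 -3.621 ]
 [ 0.005  -0.0438 -0.002  -0.0023  0.0031 -3.621 ]
 [ 0.0077 -0.0434 -0.002  -0.0023  0.0031 -3.621 ]
 [ 0.0104 -0.0428 -0.002  -0.0023  0.0031 -3.621 ]
 [ 0.0131 -0.0421 -0.002  -0.0023  0.0031 -3.621 ]
 [ 0.0157 -0.0412 -0.002  -0.0023  0.0031 -3.621 ]]
```

View pics/wrist0.png

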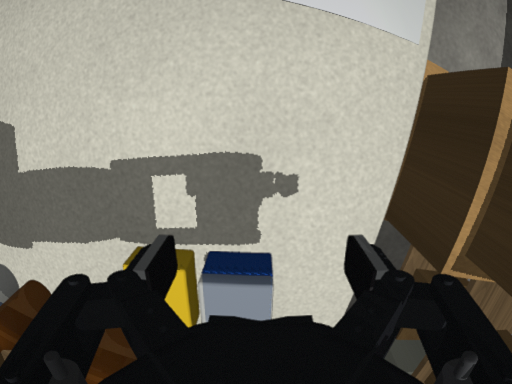

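Call:
play_rows --increments '[[[-0.033,-0.03,-0.002,0,0,-3.6],[-0.031,-0.032,-0.002,0,0,-3.6],[-0.029,-0.033,-0.002,0,0,-3.6],[-0.026,-0.035,-0.002,0,0,-3.6],[-0.024,-0.037,-0.002,0,0,-3.6],[-0.022,-0.038,-0.002,0,0,-3.6],[-0.019,-0.04,-0.002,0,0,-3.6],[-0.017,-0.041,-0.002,0,0,-3.6],[-0.014,-0.042,-0.002,0,0,-3.6],[-0.012,-0.042,-0.002,0,0,-3.6]]]' --claw 0.8

```text
time: 1.15
tcp_pos: [0.3566, -0.2232, 0.2515]
orientation: [0.937, -0.35, 0.0, 0.0]
ft_force: [0.6, -0.0, -0.2]
opening: 0.0684
```

Call:
play_rows --increments '[[[-0.009,-0.043,-0.002,0,0,-3.6],[-0.006,-0.044,-0.002,0,0,-3.6],[-0.003,-0.044,-0.002,0,0,-3.6],[-0.001,-0.044,-0.002,0,0,-3.6],[0.002,-0.044,-0.002,0,0,-3.6],[0.005,-0.044,-0.002,0,0,-3.6],[0.008,-0.043,-0.002,0,0,-3.6],[0.01,-0.043,-0.002,0,0,-3.6],[0.013,-0.042,-0.002,0,0,-3.6],[0.016,-0.041,-0.002,0,0,-4.0]]]'

```text
time: 2.15
tcp_pos: [0.5739, 0.1602, 0.2712]
orientation: [0.999, -0.04, -0.0, 0.0]
ft_force: [0.6, 0.1, 0.3]
opening: 0.0685
```

```bash
python3 - <<'E'
from h import *
from bench import get_state,get_image
d=get_image("wrist");np.savez("pics/w1.npz",**d);cv2.imwrite("pics/w1.png",cv2.resize(d["image"][:,:,::-1],(800,600),interpolation=cv2.INTER_CUBIC))
s=get_state();print(s["time"],s["tcp_pos"],R.from_quat(s["orientation"]).as_matrix().round(3),s["qpos"].round(3))
E
```

```text
2.2 [0.57732811 0.16529732 0.27177985] [[ 0.997 -0.074  0.004]
 [-0.074 -0.997  0.003]
 [ 0.003 -0.004 -1.   ]] [0.258 0.342 1.652 0.003 1.143 0.331]
```

View pics/w1.png

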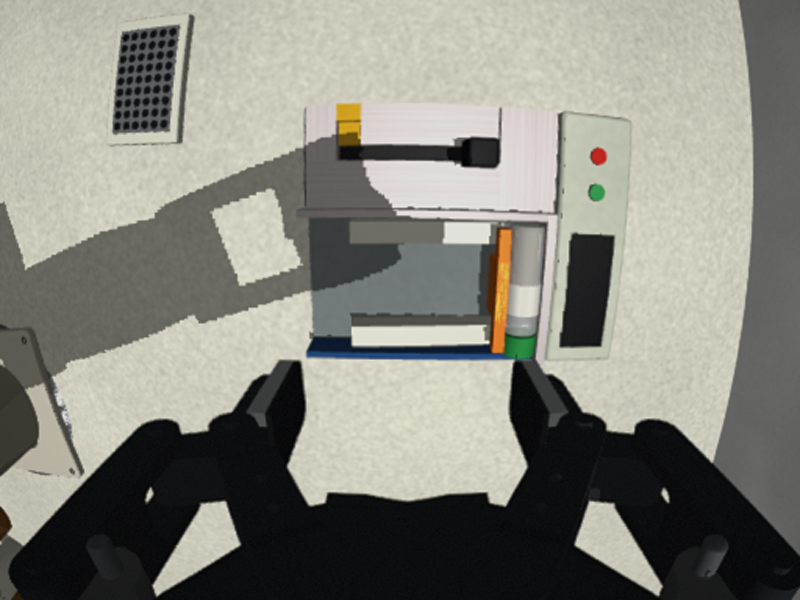

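```bash
python3 - <<'E'
from h import *
from bench import get_state,get_image
d=get_image("wrist");np.savez("pics/w2.npz",**d)
s=get_state();print(s["time"],s["tcp_pos"],s["dq"].round(3))
a=d["image"][60:240,190:410,::-1];cv2.imwrite("pics/w2z.png",cv2.resize(a,None,fx=3.6,fy=3.3,interpolation=cv2.INTER_CUBIC))
E
```

```text
2.25 [0.57569398 0.16263922 0.27131126] [-0.054 -0.035  0.078 -0.028  0.01   0.012]
```

View pics/w2z.png

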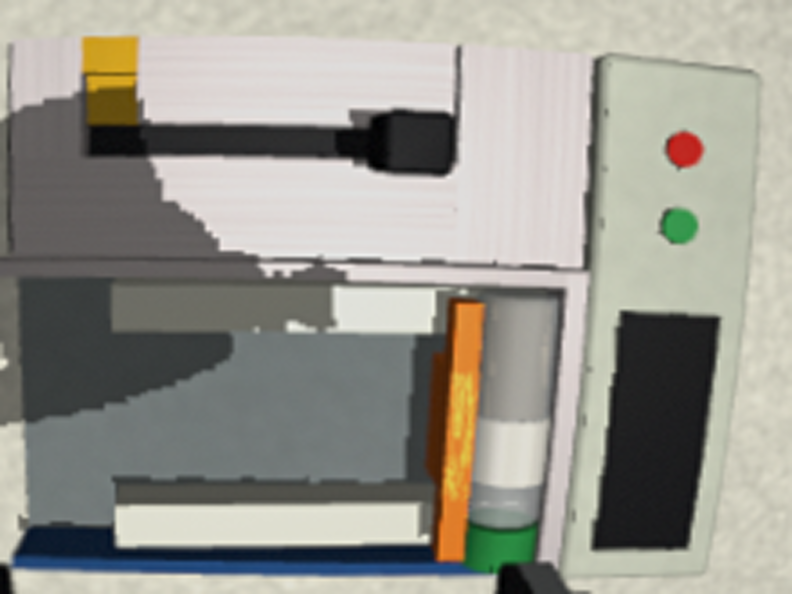

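```bash
python3 - <<'E'
from h import *
np.set_printoptions(suppress=True,precision=2)
im,K,E=load("pics/w2.npz")
cr=lambda p:np.array(p)/[3.6,3.3]+[190,60]
# (crop px, z, feeder x or None, feeder y or None)
obs=[((8,42),40,-100,150),((758,72),50,175,150),((705,573),50,175,-65),((420,143),92,40,110),((567,292),55,100,None),((541,555),55,100,None),
((484,302),58,70,None),((466,558),58,70,None),((60,281),55,None,59),((400,288),55,None,59),((60,566),43,None,-65),((420,574),43,None,-65),((10,240),40,-100,None)]
P=[plane(K,E,[cr(o[0])],o[1]/1e3)[0]*1e3 for o in obs]
def res(v,full=False):
    c,s=np.cos(v[2]),np.sin(v[2]);out=[]
    for o,p in zip(obs,P):
        dx,dy=p[0]-v[0],p[1]-v[1];f=(c*dx+s*dy,-s*dx+c*dy)
        for k in (0,1):
            if o[2+k] is not None: out.append(f[k]-o[2+k])
    return np.array(out)
r=least_squares(res,[581,126,-.08],loss='soft_l1',f_scale=1.5);print(r.x,np.degrees(r.x[2]),res(r.x))
print("handle",P[3])
E
```

```text
[580.72 127.43  -0.1 ] -5.4913337715496064 [ 10.86  -8.55 -21.27 -13.9  -12.26  10.41  -0.03  -0.64  -1.45  -0.3
   0.22   1.88  -0.37  -0.46   5.49   4.69   8.78]
handle [630.97 232.46  92.  ]
```

```bash
python3 - <<'E'
from h import *
np.set_printoptions(suppress=True,precision=1)
im,K,E=load("pics/w2.npz")
print("cam",-E[:3,:3].T@E[:3,3]*1e3,E[2,:3])
cr=lambda p:np.array(p)/[3.6,3.3]+[190,60]
c,s=np.cos(-.0855),np.sin(-.0855)
def f(p): d=p[0]*1e3-[580.7,127.4,0];return [c*d[0]+s*d[1],-s*d[0]+c*d[1],d[2]]
for n,p,z in [("plate corner",(8,42),40),("head far +y",(758,72),50),("head near +y",(600,55),50),("head far -y",(705,573),50),("head near -y",(562,572),50),("yellow L",(85,37),40),("yellow R",(138,37),40),("slot rear",(88,140),40),("rail+ L",(112,300),36),("rail- L",(115,525),36),("rail- R",(432,525),30),("handle",(420,143),92)]:
    print(n,np.array(f(plane(K,E,[cr(p)],z/1e3,True))))
E
```

```text
cam [581.2 234.2 414.6] [-0.  -0.3 -1. ]
plate corner [-93.1 151.8  40. ]
head far +y [174.9 150.6  50. ]
head near +y [112.7 150.7  50. ]
head far -y [175.  -60.8  50. ]
head near -y [113.6 -58.7  50. ]
yellow L [-65.7 152.7  40. ]
yellow R [-47.2 152.3  40. ]
slot rear [-64.5 112.9  40. ]
rail+ L [-56.9  50.3  36. ]
rail- L [-57.9 -43.7  36. ]
rail- R [ 64.6 -45.   30. ]
handle [ 42.7 112.2  92. ]
```

```bash
python3 - <<'E'
from h import *
np.set_printoptions(suppress=True,precision=2)
im,K,E=load("pics/w2.npz")
cr=lambda p:np.array(p)/[3.6,3.3]+[190,60]
obs=[((8,42),40,-100,150),((758,72),50,175,150),((705,573),50,175,-65),((420,143),92,40,110),((567,292),55,100,None),((541,555),55,100,None),
((484,302),58,70,None),((466,558),58,70,None),((60,281),55,None,59),((400,288),55,None,59),((60,566),43,None,-65),((420,574),43,None,-65),((10,240),40,-100,None)]
P=[plane(K,E,[cr(o[0])],o[1]/1e3,True)[0]*1e3 for o in obs]
def res(v):
    c,s=np.cos(v[2]),np.sin(v[2]);out=[]
    for o,p in zip(obs,P):
        dx,dy=p[0]-v[0],p[1]-v[1];f=(c*dx+s*dy,-s*dx+c*dy)
        for k in (0,1):
            if o[2+k] is not None: out.append(f[k]-o[2+k])
    return np.array(out)
r=least_squares(res,[581,126,-.08],loss='soft_l1',f_scale=1.5);print(r.x,np.degrees(r.x[2]),res(r.x))
print("handle",P[3])
E
```

```text
[583.56 129.34  -0.09] -5.086231621201104 [ 3.73 -0.7  -3.23 -1.03 -2.43  2.54 -0.3   0.13 -0.02  0.13 -0.47  0.49
 -1.07 -2.25  2.73  1.06  4.22]
handle [632.87 235.52  92.  ]
```

```bash
python3 - <<'E'
from h import *
np.set_printoptions(suppress=True,precision=4)
from bench import get_state
s=get_state();print(s["time"],s["tcp_pos"])
print(rows(s["tcp_pos"],s["orientation"],[.633,.2355,.16],pose(-5),8))
E
```

```text
2.25 [0.5757 0.1626 0.2713]
[[ 0.0064 -0.0096  0.0139 -0.0118 -0.0133  0.0734]
 [ 0.0064 -0.0096  0.0139 -0.0118 -0.0133  0.0734]
 [ 0.0064 -0.0096  0.0139 -0.0118 -0.0133  0.0734]
 [ 0.0064 -0.0096  0.0139 -0.0118 -0.0133  0.0734]
 [ 0.0064 -0.0097  0.0139 -0.0118 -0.0133  0.0734]
 [ 0.0064 -0.0097  0.0139 -0.0118 -0.0133  0.0734]
 [ 0.0064 -0.0097  0.0139 -0.0118 -0.0133  0.0734]
 [ 0.0064 -0.0097  0.0139 -0.0118 -0.0133  0.0734]]
```

Call:
play_rows --increments '[[[0.0064,-0.0096,0.014,0,0,0],[0.0064,-0.0096,0.014,0,0,0],[0.0064,-0.0096,0.014,0,0,0.3],[0.0064,-0.0096,0.014,0,0,0.3],[0.0064,-0.0096,0.014,0,0,0],[0.0064,-0.0096,0.014,0,0,0],[0.0064,-0.0096,0.014,0,0,0],[0.0064,-0.0096,0.014,0,0,0],[0,0,0,0,0,0],[0,0,0,0,0,0]]]' --claw 0.75

```text
time: 3.25
tcp_pos: [0.6311, 0.2305, 0.1588]
orientation: [0.999, -0.046, -0.0, 0.0]
ft_force: [-0.2, -0.3, -0.6]
opening: 0.0638
```

```bash
python3 - <<'E'
from h import *
from bench import get_state,get_image
d=get_image("wrist");np.savez("pics/w3.npz",**d);cv2.imwrite("pics/w3.png",cv2.resize(d["image"][:,:,::-1],(800,600),interpolation=cv2.INTER_CUBIC))
s=get_state();print(s["time"],s["tcp_pos"],R.from_quat(s["orientation"]).as_matrix().round(3),s["qpos"].round(3))
E
```

```text
3.3 [0.63129072 0.23038745 0.15949165] [[ 0.996 -0.093  0.   ]
 [-0.093 -0.996 -0.   ]
 [ 0.     0.    -1.   ]] [ 0.332  0.571  1.566 -0.     1.004  0.425]
```

View pics/w3.png

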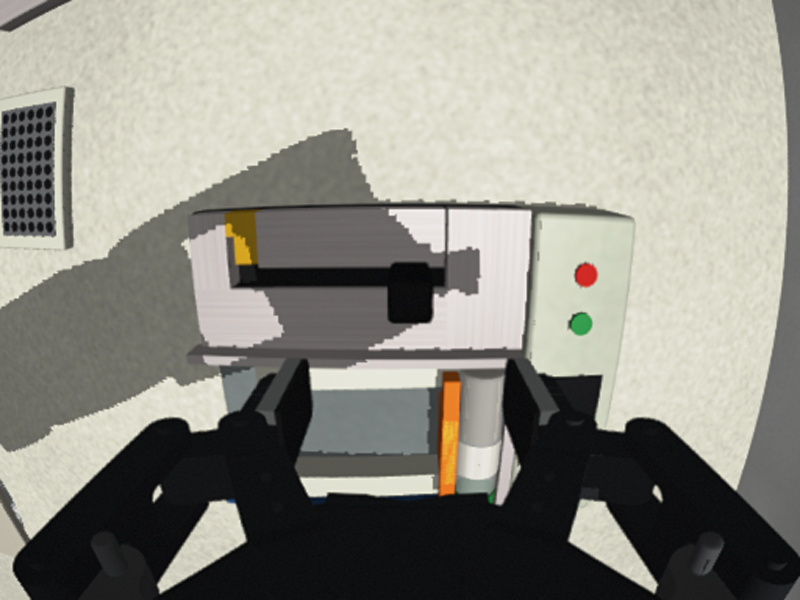

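```bash
python3 - <<'E'
from h import *
im,K,E=load("pics/w3.npz")
g=cv2.cvtColor(im,cv2.COLOR_RGB2GRAY);v=np.array([411,302])/1.5625
for p in [(411,302),(388,323),(433,323),(411,323),(430,264),(391,264)]: print(p,plane(K,E,[np.array(p)/1.5625],.092,True)[0].round(4))
a=im[150:220,230:300];cv2.imwrite("pics/w3h.png",cv2.resize(np.clip(a[:,:,::-1].astype(int)*3,0,255).astype(np.uint8),None,fx=8,fy=8,interpolation=cv2.INTER_CUBIC))
E
```

```text
(411, 302) [0.6331 0.2368 0.092 ]
(388, 323) [0.6212 0.2274 0.092 ]
(433, 323) [0.6426 0.2254 0.092 ]
(411, 323) [0.6322 0.2264 0.092 ]
(430, 264) [0.6435 0.2542 0.092 ]
(391, 264) [0.6256 0.2559 0.092 ]
```

View pics/w3h.png

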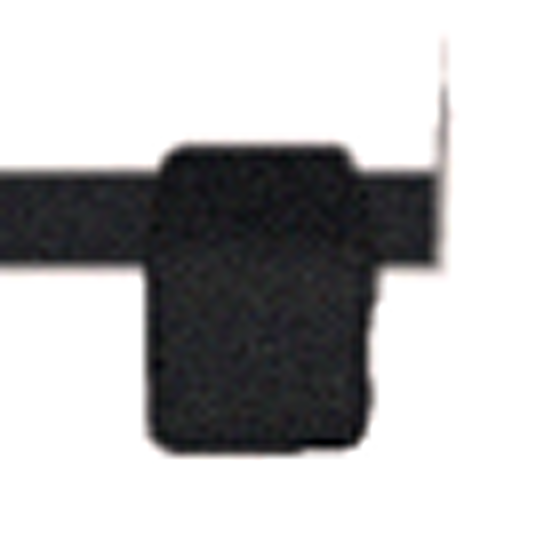

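Call:
play_rows --increments '[[[0.001,-0.0065,0.01,0,0,0],[0,0,0.013,0,0,0],[0,0,0.013,0,0,0],[0,0,0.013,0,0,0],[0,0,0.013,0,0,0],[0,0,0.013,0,0,0],[0,0,0.013,0,0,0],[0,0,0.013,0,0,0],[0,0,0.003,0,0,0],[0,0,0,0,0,0]]]'

```text
time: 4.3
tcp_pos: [0.6325, 0.2366, 0.0545]
orientation: [0.999, -0.046, -0.001, 0.0]
ft_force: [-0.4, -0.3, 0.1]
opening: 0.064
```

Call:
play_rows --increments '[[[0,0,0,0,0,0],[0,0,0,0,0,0],[0,0,0,0,0,0],[0,0,0,0,0,0],[0,0,0,0,0,0],[0,0,0,0,0,0],[0,0,0,0,0,0],[0,0,0,0,0,0],[0,0,0,0,0,0],[0,0,0,0,0,0]]]' --claw 0 --squeeze 50

```text
time: 5.3
tcp_pos: [0.6331, 0.237, 0.0561]
orientation: [0.999, -0.046, 0.0, -0.0]
ft_force: [-2.5, 0.3, 5.9]
opening: 0.0211
```

```bash
python3 - <<'E'
from h import *
from bench import get_state,get_image
d=get_image("wrist");np.savez("pics/w4.npz",**d);cv2.imwrite("pics/w4.png",d["image"][:,:,::-1])
s=get_state();print(s["time"],s["tcp_pos"],R.from_quat(s["orientation"]).as_matrix().round(3),s["opening"],s["ft_force"],s["ft_torque"])
E
```

```text
5.35 [0.63313773 0.23699324 0.05613436] [[ 0.996 -0.093  0.001]
 [-0.093 -0.996  0.   ]
 [ 0.001 -0.    -1.   ]] 0.02147435028156719 [-2.64550061 -0.5574824   6.03718528] [-0.01535542  0.3330296  -0.00735162]
```

View pics/w4.png

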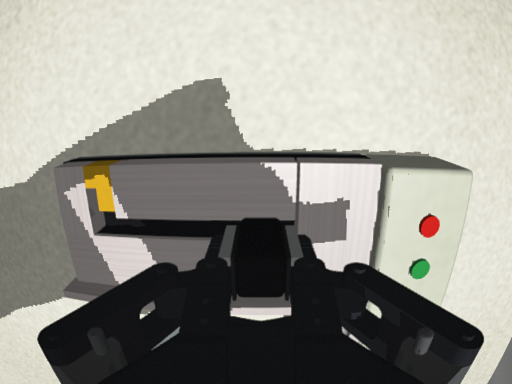

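Call:
play_rows --increments '[[[-0.004,0,0,0,0,0],[-0.008,0,0,0,0,0],[-0.008,0,0,0,0,0],[-0.008,0,0,0,0,0],[-0.008,0,0,0,0,0],[-0.008,0,0,0,0,0],[-0.008,0,0,0,0,0],[-0.008,0,0,0,0,0],[-0.008,0,0,0,0,0],[-0.008,0,0,0,0,0]]]'

```text
time: 6.35
tcp_pos: [0.5617, 0.2443, 0.0563]
orientation: [0.999, -0.046, 0.005, -0.001]
ft_force: [15.2, -2.3, -5.3]
opening: 0.0219
```

Call:
play_rows --increments '[[[-0.006,0,0,0,0,0],[-0.004,0,0,0,0,0],[-0.004,0,0,0,0,0],[-0.003,0,0,0,0,0],[-0.003,0,0,0,0,0],[-0.002,0,0,0,0,0],[-0.001,0,0,0,0,0],[-0.001,0,0,0,0,0],[0,0,0,0,0,0],[0,0,0,0,0,0]]]'

```text
time: 7.35
tcp_pos: [0.5369, 0.2466, 0.0563]
orientation: [0.999, -0.046, 0.004, -0.001]
ft_force: [9.7, -1.1, -1.4]
opening: 0.0213
```

```bash
python3 - <<'E'
from h import *
from bench import get_state,get_image
d=get_image("wrist");np.savez("pics/w5.npz",**d);cv2.imwrite("pics/w5.png",d["image"][:,:,::-1])
s=get_state();print(s["time"],s["tcp_pos"],R.from_quat(s["orientation"]).as_matrix().round(3),s["opening"],s["ft_force"],s["ft_torque"])
print(np.linalg.norm(s["tcp_pos"][:2]-[.6331,.2370]))
E
```

```text
7.4 [0.53687647 0.24663658 0.05626125] [[ 0.996 -0.092  0.007]
 [-0.092 -0.996  0.002]
 [ 0.007 -0.003 -1.   ]] 0.02179768407690283 [10.0296797  -1.44572246 -1.9440803 ] [-0.34348474 -1.3616971   0.03844654]
0.0967048661200099
```

View pics/w5.png

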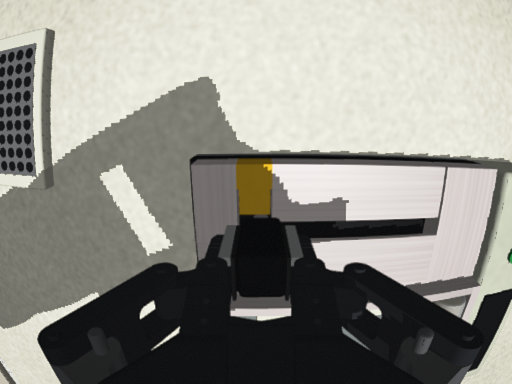

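Call:
play_rows --increments '[[[-0.002,0,0,0,0,0],[-0.002,0,0,0,0,0],[-0.001,0,0,0,0,0],[-0.001,0,0,0,0,0],[0,0,0,0,0,0],[0,-0.003,0,0,0,0],[0,-0.003,0,0,0,0],[0,-0.003,0,0,0,0],[0,-0.003,0,0,0,0],[0,-0.003,0,0,0,0]]]'

```text
time: 8.4
tcp_pos: [0.5323, 0.2622, 0.0562]
orientation: [0.999, -0.046, 0.004, -0.001]
ft_force: [10.6, -2.4, -2.4]
opening: 0.0212
```

Call:
play_rows --increments '[[[0,-0.002,0,0,0,0],[0,-0.001,0,0,0,0],[0,-0.001,0,0,0,0],[0,0,0,0,0,0],[0,0,0,0,0,0],[0.002,0,0,0,0,0],[0.002,0,0,0,0,0],[0.002,0,0,0,0,0],[0.001,0,0,0,0,0],[0,0,0,0,0,0]]]'

```text
time: 9.4
tcp_pos: [0.5391, 0.264, 0.0562]
orientation: [0.999, -0.046, 0.003, -0.0]
ft_force: [9.6, -8.1, 1.1]
opening: 0.0216
```

```bash
python3 - <<'E'
from h import *
from bench import get_state,get_image
d=get_image("wrist");np.savez("pics/w6.npz",**d);cv2.imwrite("pics/w6.png",d["image"][:,:,::-1])
s=get_state();print(s["time"],s["tcp_pos"],R.from_quat(s["orientation"]).as_matrix().round(3),s["opening"],s["ft_force"],s["ft_torque"])
v=s["tcp_pos"][:2]-[.6331,.2370];a=np.radians(-5.1);c,q=np.cos(a),np.sin(a);print(c*v[0]+q*v[1],-q*v[0]+c*v[1])
E
```

```text
9.45 [0.53910492 0.26401145 0.05616829] [[ 0.996 -0.092  0.006]
 [-0.092 -0.996 -0.   ]
 [ 0.006 -0.    -1.   ]] 0.02118556784885619 [10.3150915  -8.73080933  1.69576102] [-1.37475013 -1.39056448  0.04742641]
-0.09602412608124418 0.01854888328654663
```

View pics/w6.png

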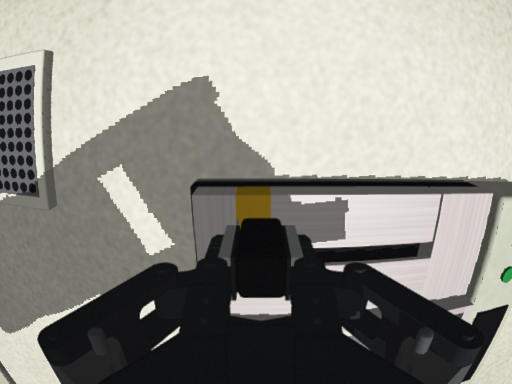

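Call:
play_rows --increments '[[[0,0,0,0,0,0],[0,0,0,0,0,0],[0,0,0,0,0,0],[0,0,0,0,0,0],[0,0,0,0,0,0],[0,0,0,0,0,0],[0,0,0,0,0,0],[0,0,0,0,0,0],[0,0,-0.01,0,0,0],[0,0,-0.02,0,0,0]]]' --claw 0.75

```text
time: 10.45
tcp_pos: [0.535, 0.2644, 0.0848]
orientation: [0.999, -0.046, -0.001, 0.001]
ft_force: [1.0, 0.5, -0.3]
opening: 0.0641
```

```bash
python3 - <<'E'
from h import *
from bench import get_state,get_image
d=get_image("wrist");np.savez("pics/w7.npz",**d);cv2.imwrite("pics/w7.png",d["image"][:,:,::-1])
d=get_image("scene");np.savez("pics/s7.npz",**d);cv2.imwrite("pics/s7.png",cv2.resize(d["image"][150:300,190:420,::-1],None,fx=3.4,fy=3.4,interpolation=cv2.INTER_CUBIC))
s=get_state();print(s["time"],s["tcp_pos"],s["opening"],s["ft_force"],s["qpos"].round(3))
E
```

```text
10.55 [0.53779306 0.26570435 0.08805375] 0.06426655439889485 [0.58966447 0.5167027  0.20432514] [ 0.439  0.577  1.771 -0.     0.789  0.532]
```

View pics/w7.png

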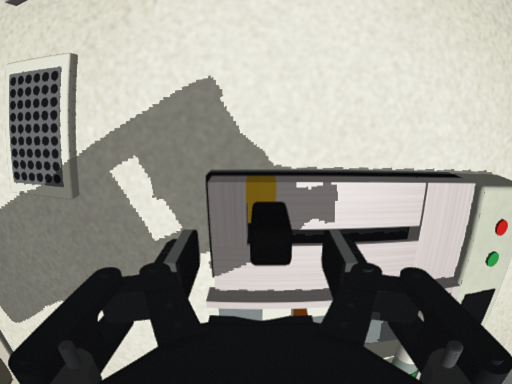

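View pics/s7.png

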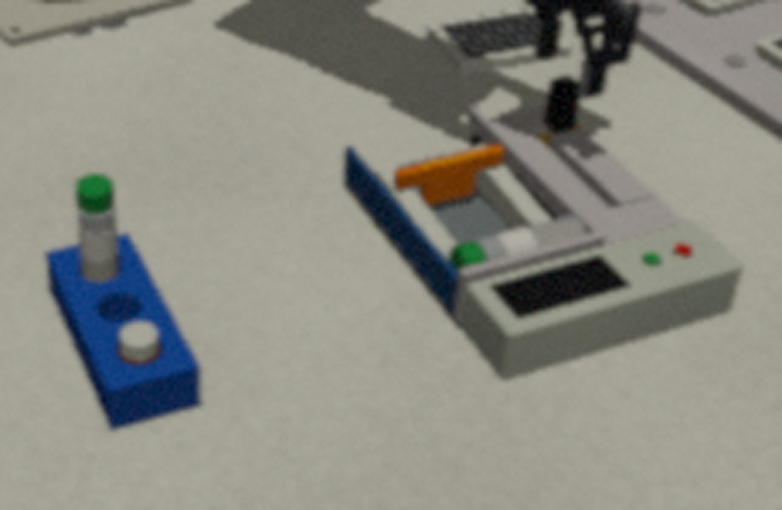

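```bash
python3 - <<'E'
from h import *
np.set_printoptions(suppress=True,precision=4)
Q=np.array([[.42385,1.63072],[.571,1.566],[.577,1.771],[.342,1.652]]);r=np.array([.6244,.6720,.5999,.6005]);z=np.array([.2305,.1595,.0881,.2718])
def f(p):
    L1,L2,e,a,H=p;t=Q.sum(1)
    return np.r_[a+L1*np.sin(Q[:,0])+L2*np.sin(t)+e*np.cos(t)-r,H+L1*np.cos(Q[:,0])+L2*np.cos(t)-e*np.sin(t)-z]*1e3
for e0 in [0]:
    def g(p): return f([p[0],p[1],0,p[2],p[3]])
    s=least_squares(g,[.45,.45,0,.1]);print(s.x,s.fun)
s=least_squares(f,[.45,.45,0,0,.1]);print(s.x,s.fun)
E
```

```text
[0.4748 0.4769 0.0068 0.0201] [-0.1484 -6.1031  5.8833  0.3682  0.5544  4.2402 -4.5272 -0.2674]
[0.555  0.4824 0.0714 0.0032 0.012 ] [ 0.864  -0.0472 -0.1426 -0.6742 -0.1741  0.4447 -0.1301 -0.1404]
```

```bash
cat >> h.py <<'E'
def fk(q,d=.25,L1=.555,L2=.4824,e=.0714,a=.0032,Hd=.012):
    t=q[1]+q[2]
    M=R.from_euler('Z',q[0])*R.from_euler('Y',t)*R.from_euler('Z',q[3])*R.from_euler('Y',q[4])*R.from_euler('Z',q[5]+np.pi)
    r=a+L1*np.sin(q[1])+L2*np.sin(t)+e*np.cos(t);z=Hd+d+L1*np.cos(q[1])+L2*np.cos(t)-e*np.sin(t)
    return np.array([r*np.cos(q[0]),r*np.sin(q[0]),z])+d*M.apply([0,0,1]),M
LO=np.array([-3,-.9,.09,-1.31,.11,-2.54]);HI=np.array([3,2.11,2.58,4.45,2.69,2.54])
def ik(p,M,q0=(0,.5,1.6,0,1.,.3),d=.25):
    def f(q):
        pp,MM=fk(q,d);return np.r_[(pp-p)*10,(MM.inv()*M).as_rotvec()]
    s=least_squares(f,q0,bounds=(LO-1.5,HI+1.5));return s.x,np.abs(s.fun).max()
E
python3 - <<'E'
from h import *
np.set_printoptions(suppress=True,precision=2)
for q,p in [([-1.365,.4238,1.6307,0,1.0886,-.019],(.1392,-.6087,.2305))]: print(fk(q)[0],p, fk(q)[1].as_quat())
for d in (.2,.28):
  for psi in (90,60,40,20,-5):
    for phi in (15,30,40):
        q,e=ik(np.array([.528,-.181,.07]),pose(psi,-(90-phi)),d=d,q0=(-.3,.5,1.8,-.5,1.,.3))
        print(d,psi,phi,q,round(e,4),"BAD" if e>1e-3 or ((q<LO)|(q>HI)).any() else "", round(min(q-LO).min(),2) if 0 else "")
for phi in (15,30,40):
    q,e=ik(np.array([.607,.127,.04]),pose(-5,phi));print("place",phi,q,e)
E
```

```text
[ 0.13 -0.61  0.23] (0.1392, -0.6087, 0.2305) [ 0.78 -0.62 -0.   -0.  ]
0.2 90 15 [-0.21  0.74  2.26 -2.81  1.1   1.36] 0.493 BAD 
0.2 90 30 [-0.47  0.65  2.22 -0.57 -0.81 -1.4 ] 0.0 BAD 
0.2 90 40 [-0.45  0.59  2.19 -0.68 -0.56 -1.27] 0.0 BAD 
0.2 60 15 [-0.22  0.77  2.26 -2.81  1.21  1.53] 0.0168 BAD 
0.2 60 30 [-0.24  0.65  2.24 -2.8   0.81  1.47] 0.0 BAD 
0.2 60 40 [-0.26  0.58  2.2  -2.74  0.54  1.39] 0.0 BAD 
0.2 40 15 [-0.08  0.77  2.19 -2.31  1.19  1.44] 0.0 BAD 
0.2 40 30 [-0.12  0.66  2.18 -2.22  0.84  1.29] 0.0 BAD 
0.2 40 40 [-0.15  0.6   2.15 -2.08  0.62  1.12] 0.0 BAD 
0.2 20 15 [ 0.    0.78  2.07 -1.83  1.22  1.29] 0.0 BAD 
0.2 20 30 [-0.04  0.68  2.07 -1.71  0.94  1.12] 0.0 BAD 
0.2 20 40 [-0.08  0.62  2.06 -1.57  0.77  0.95] 0.0 BAD 
0.2 -5 15 [ 0.02  0.82  1.89 -1.36  1.38  1.14] 0.0 BAD 
0.2 -5 30 [-0.02  0.73  1.91 -1.24  1.15  1.01] 0.0  
0.2 -5 40 [-0.05  0.67  1.91 -1.13  1.01  0.9 ] 0.0  
0.28 90 15 [-0.62  0.94  2.33 -0.61 -1.39 -1.65] 0.026 BAD 
0.28 90 30 [-0.57  0.76  2.33 -0.58 -1.   -1.54] 0.0 BAD 
0.28 90 40 [-0.52  0.64  2.3  -0.63 -0.7  -1.41] 0.0 BAD
[... 197 characters left out ...]
94  2.25 -2.21  1.34  1.61] 0.0 BAD 
0.28 40 30 [ 0.01  0.75  2.26 -2.19  0.97  1.45] 0.0 BAD 
0.28 40 40 [-0.04  0.65  2.24 -2.11  0.72  1.28] 0.0 BAD 
0.28 20 15 [ 0.17  0.92  2.08 -1.71  1.29  1.42] 0.0 BAD 
0.28 20 30 [ 0.1   0.76  2.11 -1.65  1.    1.25] 0.0 BAD 
0.28 20 40 [ 0.05  0.67  2.1  -1.55  0.82  1.08] 0.0 BAD 
0.28 -5 15 [ 0.16  0.94  1.83 -1.25  1.41  1.21] 0.0  
0.28 -5 30 [ 0.11  0.81  1.88 -1.16  1.19  1.09] 0.0  
0.28 -5 40 [ 0.06  0.73  1.9  -1.07  1.04  0.97] 0.0  
place 15 [ 0.1   0.67  1.77  0.41  0.69 -0.13] 1.1102230246251565e-15
place 30 [ 0.    0.7   1.79  0.8   0.77 -0.53] 1.1796119636642288e-15
place 40 [-0.06  0.75  1.79  1.    0.87 -0.74] 7.458478279431802e-12
```

```bash
sed -i 's/return np.array(\[r\*np.cos(q\[0\]),r\*np.sin(q\[0\]),z\])+d/return np.array([r*np.cos(q[0])-.012*np.sin(q[0]),r*np.sin(q[0])+.012*np.cos(q[0]),z])+d/' h.py
python3 - <<'E'
from h import *
np.set_printoptions(suppress=True,precision=2)
for q,p in [([-1.365,.4238,1.6307,0,1.0886,-.019],(.1392,-.6087,.2305))]: print(fk(q)[0],p, fk(q)[1].as_quat())
for d in (.2,.28):
  for psi in (-5,-15,-30):
    for phi in (20,30):
      for z in (.07,.2):
        q,e=ik(np.array([.528,-.181,z]),pose(psi,-(90-phi)),d=d,q0=(-.1,.5,1.8,-1,1.,.9))
        print(d,psi,phi,z,q,round(e,4),"BAD" if e>1e-3 or ((q<LO)|(q>HI)).any() else "")
E
```

```text
[ 0.14 -0.61  0.23] (0.1392, -0.6087, 0.2305) [ 0.78 -0.62 -0.   -0.  ]
0.2 -5 20 0.07 [-0.01  0.79  1.9  -1.35  1.29  1.1 ] 0.0 BAD
0.2 -5 20 0.2 [-0.01  0.55  1.9  -1.29  1.35  0.86] 0.0 
0.2 -5 30 0.07 [-0.04  0.73  1.91 -1.26  1.14  1.01] 0.0 
0.2 -5 30 0.2 [-0.04  0.49  1.9  -1.16  1.23  0.76] 0.0 
0.2 -15 20 0.07 [-0.02  0.81  1.83 -1.19  1.38  1.07] 0.0 
0.2 -15 20 0.2 [-0.02  0.58  1.83 -1.16  1.47  0.86] 0.0 
0.2 -15 30 0.07 [-0.04  0.75  1.84 -1.11  1.24  1.  ] 0.0 
0.2 -15 30 0.2 [-0.04  0.53  1.83 -1.05  1.35  0.78] 0.0 
0.2 -30 20 0.07 [-0.05  0.84  1.72 -0.99  1.52  1.06] 0.0 
0.2 -30 20 0.2 [-0.05  0.63  1.72 -0.99  1.63  0.89] 0.0 
0.2 -30 30 0.07 [-0.07  0.78  1.74 -0.92  1.38  1.01] 0.0 
0.2 -30 30 0.2 [-0.07  0.58  1.73 -0.89  1.52  0.84] 0.0 
0.28 -5 20 0.07 [ 0.12  0.9   1.85 -1.24  1.33  1.17] 0.0 
0.28 -5 20 0.2 [ 0.12  0.65  1.88 -1.2   1.4   0.97] 0.0 
0.28 -5 30 0.07 [ 0.09  0.81  1.88 -1.18  1.18  1.08] 0.0 
0.28 -5 30 0.2 [ 0.09  0.57  1.89 -1.1   1.27  0.86] 0.0 
0.28 -15 20 0.07 [ 0.1   0.92  1.75 -1.09  1.42  1.13] 0.0 
0.28 -15 20 0.2 [ 0.1   0.69  1.78 -1.08  1.51  0.95] 0.0 
0.28 -15 30 0.07 [ 0.07  0.84  1.78 -1.03  1.27  1.06] 0.0 
0.28 -15 30 0.2 [ 0.07  0.61  1.79 -0.98  1.39  0.87] 0.0 
0.28 -30 20 0.07 [ 0.05  0.96  1.6  -0.91  1.56  1.1 ] 0.0 
0.28 -30 20 0.2 [ 0.05  0.75  1.63 -0.91  1.67  0.96] 0.0 
0.28 -30 30 0.07 [ 0.03  0.88  1.65 -0.84  1.42  1.05] 0.0 
0.28 -30 30 0.2 [ 0.03  0.68  1.66 -0.83  1.55  0.91] 0.0
```

```bash
python3 - <<'E'
from h import *
np.set_printoptions(suppress=True,precision=4,linewidth=120)
from bench import get_state
s=get_state();p=s["tcp_pos"];print(p,s["time"])
u=pose(-20,-62).apply([0,0,1]);print("u",u);G=np.array([.528,-.1815,.08]);print("pre",G-.09*u)
print(rows(p+[0,0,.16],s["orientation"],G-.09*u,pose(-20,-62),15))
E
```

```text
[0.5378 0.2657 0.0881] 10.55
u [-0.302  -0.8297 -0.4695]
pre [ 0.5552 -0.1068  0.1223]
[[ 0.0034  0.0246  0.0083 -4.1207 -0.5422  0.8738]
 [ 0.0039  0.0239  0.0101 -4.1207 -0.5422  0.8738]
 [ 0.0043  0.0231  0.0117 -4.1207 -0.5422  0.8738]
 [ 0.0048  0.0221  0.0133 -4.1207 -0.5422  0.8738]
 [ 0.0053  0.021   0.0148 -4.1207 -0.5422  0.8738]
 [ 0.0057  0.0198  0.0162 -4.1207 -0.5422  0.8738]
 [ 0.0062  0.0185  0.0175 -4.1207 -0.5422  0.8738]
 [ 0.0066  0.0171  0.0188 -4.1207 -0.5422  0.8738]
 [ 0.0071  0.0156  0.0199 -4.1207 -0.5422  0.8738]
 [ 0.0075  0.014   0.0209 -4.1207 -0.5422  0.8738]
 [ 0.0079  0.0124  0.0217 -4.1207 -0.5422  0.8738]
 [ 0.0083  0.0107  0.0225 -4.1207 -0.5422  0.8738]
 [ 0.0086  0.0089  0.0231 -4.1207 -0.5422  0.8738]
 [ 0.009   0.0071  0.0236 -4.1207 -0.5422  0.8738]
 [ 0.0093  0.0052  0.024  -4.1207 -0.5422  0.8738]]
```

Call:
play_rows --increments '[[[0,0,-0.03,0,0,0],[0,0,-0.04,0,0,0],[0,0,-0.04,0,0,0],[0,0,-0.05,0,0,0],[0.0034,0.0246,0.0083,-4.12,-0.54,0.87],[0.004,0.024,0.01,-4.12,-0.54,0.87],[0.0043,0.023,0.012,-4.12,-0.54,0.87],[0.0048,0.022,0.013,-4.12,-0.54,0.87],[0.0053,0.021,0.015,-4.12,-0.54,0.87],[0.0057,0.02,0.016,-4.12,-0.54,0.87]]]' --claw 0.85

```text
time: 11.55
tcp_pos: [0.5429, 0.1149, 0.1951]
orientation: [0.972, -0.091, -0.038, 0.214]
ft_force: [0.3, -1.0, -0.6]
opening: 0.0724
```

Call:
play_rows --increments '[[[0.0062,0.0185,0.0175,-4.12,-0.54,0.87],[0.0066,0.017,0.019,-4.12,-0.54,0.87],[0.007,0.0156,0.02,-4.12,-0.54,0.87],[0.0075,0.014,0.021,-4.12,-0.54,0.87],[0.008,0.0124,0.0217,-4.12,-0.54,0.87],[0.0083,0.0107,0.0225,-4.12,-0.54,0.87],[0.0086,0.009,0.023,-4.12,-0.54,0.87],[0.009,0.007,0.0236,-4.12,-0.54,0.87],[0.0093,0.0052,0.024,-4.12,-0.54,0.87],[0,0,0,0,0,0]]]'

```text
time: 12.55
tcp_pos: [0.5518, -0.1098, 0.1171]
orientation: [0.843, -0.147, -0.093, 0.509]
ft_force: [-0.9, 0.9, -0.3]
opening: 0.0726
```

```bash
python3 - <<'E'
from h import *
from bench import get_state,get_image
d=get_image("wrist")
d=get_image("wrist");np.savez("pics/w8.npz",**d);cv2.imwrite("pics/w8.png",cv2.resize(d["image"][:,:,::-1],(800,600),interpolation=cv2.INTER_CUBIC))
s=get_state();print(s["time"],s["tcp_pos"],s["opening"],s["ft_force"],s["qpos"].round(3),s["dq"].round(3))
print((pose(-20,-62).inv()*R.from_quat(s["orientation"])).as_rotvec(degrees=True))
E
```

```text
12.65 [ 0.55292129 -0.10788191  0.11913346] 0.0724935418587944 [-0.06223934  0.36953597 -0.47863275] [ 0.199  0.84   1.631 -0.857  1.491  1.006] [ 0.017 -0.033 -0.006  0.001  0.002 -0.   ]
[-0.13724275 -0.10570536 -0.25234543]
```

View pics/w8.png

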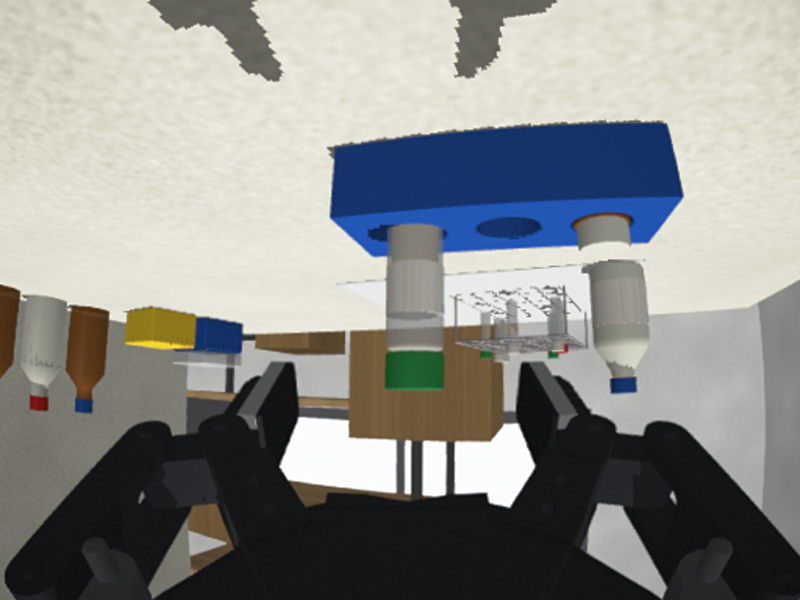

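```bash
python3 - <<'E'
from h import *
np.set_printoptions(suppress=True,precision=4)
from bench import get_state
s=get_state();Rt=R.from_quat(s["orientation"]);p=s["tcp_pos"]
d=np.load("pics/w8.npz");im,K,E=d["image"],d["K"],d["extrinsics"]
hsv=cv2.cvtColor(im,cv2.COLOR_RGB2HSV);m=cv2.inRange(hsv,(45,100,30),(80,255,255));m[:, :235]=0;m[:,300:]=0;m[:215]=0
ys,xs=np.where(m>0);print("cap px",xs.min(),xs.max()+1,ys.min(),ys.max()+1,len(xs))
row=240;c=xs[ys==row];L,Rr=c.min(),c.max()+1;print(L,Rr)
o,dl=ray(K,E,[(L,row)],True);_,dr=ray(K,E,[(Rr,row)],True)
hl=dl[0,:2]/np.linalg.norm(dl[0,:2]);hr=dr[0,:2]/np.linalg.norm(dr[0,:2])
half=np.arccos(hl@hr)/2;dist=.015/np.sin(half);mid=(hl+hr);mid/=np.linalg.norm(mid)
C=o[:2]+mid*dist;print("cam",o,"dist",dist,"tube axis at cap",C)
# body edges at gray row 185 (z lower)
for G in ([.528,-.1815],C):
    g=np.array([*G,.08]);print("tube pt in tool",Rt.inv().apply(g-p))
# scene view cap top
for f in ("pics/s7.npz","pics/scene0.npz"):
    im,K,E=load(f);hsv=cv2.cvtColor(im,cv2.COLOR_RGB2HSV);m=cv2.inRange(hsv,(45,100,30),(80,255,255));m[:, :205]=0;m[:,230:]=0;m[:190]=0;m[240:]=0
    ys,xs=np.where(m>0);print(f,xs.min(),xs.max()+1,ys.min(),ys.max()+1, "axis mid",plane(K,E,[((xs.min()+xs.max()+1)/2,(ys.min()+ys.max()+1)/2)],.112))
E
```

```text
cap px 247 284 225 250 902
247 284
cam [0.6059 0.0404 0.1231] dist 0.24226997499806763 tube axis at cap [ 0.527  -0.1886]
tube pt in tool [0.0019 0.0017 0.087 ]
tube pt in tool [0.0034 0.005  0.0932]
pics/s7.npz 213 223 202 212 axis mid [[ 0.5336 -0.184   0.112 ]]
pics/scene0.npz 213 223 202 212 axis mid [[ 0.5336 -0.184   0.112 ]]
```

Call:
play_rows --increments '[[[0.001,0.001,0.01,0,0,0],[0.001,0.001,0.013,0,0,0],[0.001,0.001,0.014,0,0,0],[0,0,0.014,0,0,0],[0,0,0.014,0,0,0],[0,0,0.014,0,0,0],[0,0,0.013,0,0,0],[0,0,0.012,0,0,0],[0,0,0,0,0,0],[0,0,0,0,0,0]]]'

```text
time: 13.65
tcp_pos: [0.5241, -0.1968, 0.0738]
orientation: [0.844, -0.148, -0.091, 0.508]
ft_force: [-0.3, -0.2, 0.1]
opening: 0.0728
```

```bash
python3 - <<'E'
from h import *
from bench import get_state,get_image
d=get_image("wrist");np.savez("pics/w9.npz",**d);cv2.imwrite("pics/w9.png",cv2.resize(d["image"][:,:,::-1],(800,600),interpolation=cv2.INTER_CUBIC))
d=get_image("scene");cv2.imwrite("pics/s9.png",cv2.resize(d["image"][130:290,150:390,::-1],None,fx=3.3,fy=3.3,interpolation=cv2.INTER_CUBIC))
s=get_state();print(s["time"],s["tcp_pos"],s["opening"],s["ft_force"],s["qpos"].round(3),s["dq"].round(3))
E
```

```text
13.75 [ 0.52457777 -0.19631462  0.07412295] 0.0729243730725593 [-0.0015644   0.0869004  -0.20453699] [ 0.068  0.882  1.719 -0.976  1.353  1.065] [ 0.007 -0.002 -0.001  0.002 -0.001 -0.   ]
```

View pics/w9.png

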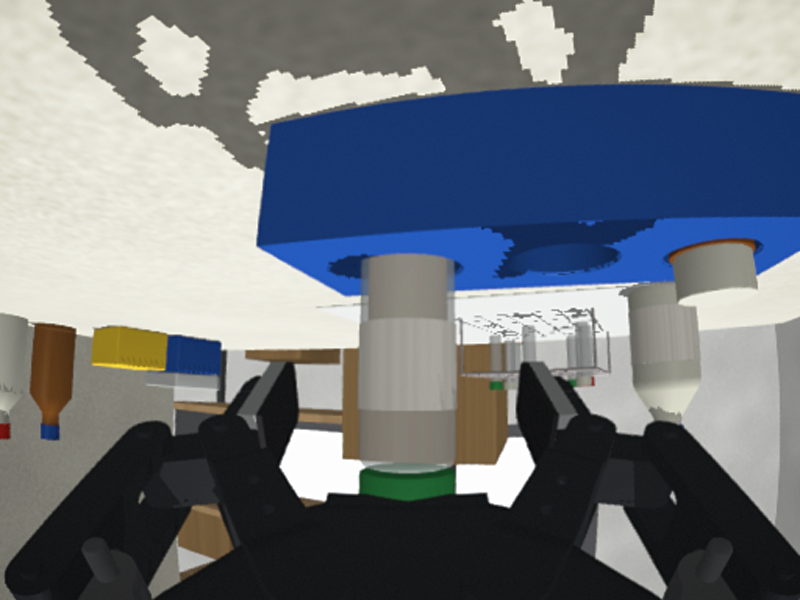

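View pics/s9.png

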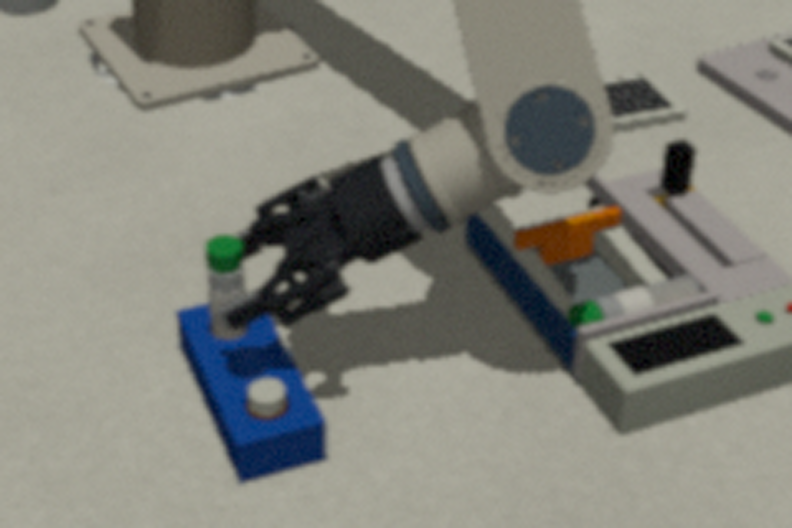

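Call:
play_rows --increments '[[[0,0,0,0,0,0],[0,0,0,0,0,0],[0,0,0,0,0,0],[0,0,0,0,0,0],[0,0,0,0,0,0],[0,0,0,0,0,0],[0,0,0,0,0,0],[0,0,0,0,0,0],[0,0,0,0,0,0],[0,0,0,0,0,0]]]' --claw 0 --squeeze 40

```text
time: 14.75
tcp_pos: [0.5242, -0.1966, 0.0742]
orientation: [0.844, -0.147, -0.091, 0.508]
ft_force: [0.1, 1.0, 4.8]
opening: 0.0287
```

```bash
python3 - <<'E'
from h import *
np.set_printoptions(suppress=True,precision=4)
from bench import get_state,get_image
d=get_image("wrist");np.savez("pics/w10.npz",**d);cv2.imwrite("pics/w10.png",cv2.resize(d["image"][:,:,::-1],(800,600),interpolation=cv2.INTER_CUBIC))
s=get_state();print(s["time"],s["tcp_pos"],s["opening"],s["ft_force"],s["ft_torque"])
Rt=R.from_quat(s["orientation"]);print("up in tool",Rt.inv().apply([0,0,1]),"0.06 up shift",Rt.inv().apply([0,0,.06]))
E
```

```text
14.8 [ 0.5242 -0.1967  0.0742] 0.029002068063939932 [0.382  1.211  5.4091] [-0.1263  0.0206  0.0159]
up in tool [-0.003   0.8845 -0.4665] 0.06 up shift [-0.0002  0.0531 -0.028 ]
```

View pics/w10.png

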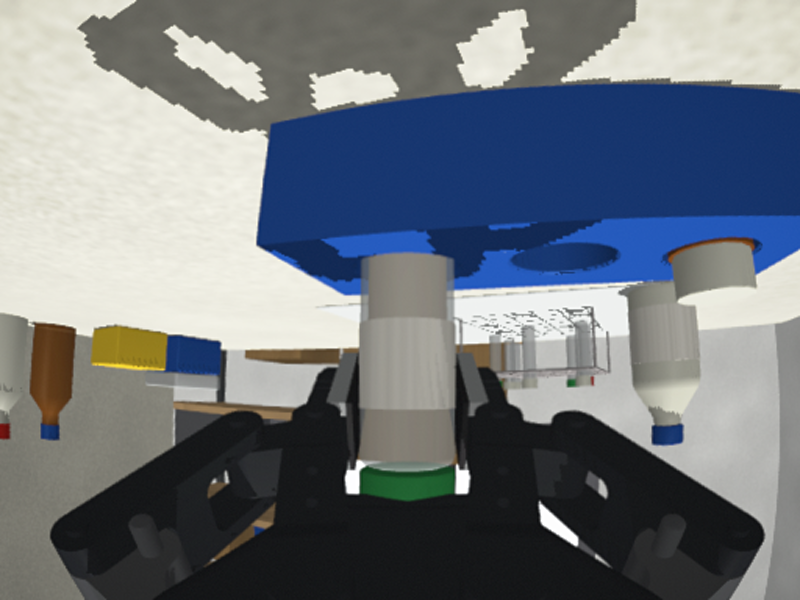

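```bash
python3 - <<'E'
from h import *
np.set_printoptions(suppress=True,precision=4,linewidth=130)
from bench import get_state
for q,p in [([.068,.882,1.719,-.976,1.353,1.065],(.5246,-.1963,.0741)),([.199,.84,1.631,-.857,1.491,1.006],(.5529,-.1079,.1191))]:
    for d in (.15,.2,.25,.3):print(d,fk(q,d)[0]-p, end=' ')
    print()
s=get_state();p=s["tcp_pos"];Rt=R.from_quat(s["orientation"])
cap=Rt.inv().apply([0,0,1]);ct=np.array([0,0,-.017])-(p[2]+.017*.4665-.066)*cap;print("center in tool",ct)
yaw=np.radians(-5.1);c,sn=np.cos(yaw),np.sin(yaw)
xf=np.array([c,sn,0]);yf=np.array([-sn,c,0])
# R_place: tool x->xf (approx), cap->-yf
A,_=R.align_vectors([-yf,xf],[cap,[1,0,0]],weights=[1000,1]);print("place rotvec rel pose(-5.1,28)",(pose(-5.1,28).inv()*A).as_rotvec(degrees=True),A.apply([0,0,1]))
F0=np.array([.5836,.1295,0])
C=F0+xf*.022+np.array([0,0,.125]);T=C-A.apply(ct);print("hover tcp",T)
p1=p+[0,0,.07]
r=rows(p1,s["orientation"],T,A,18);print(r)
q=np.array([.068,.882,1.719,-.976,1.353,1.065]);pp=p1.copy();M=Rt
for k in r:
    pp=pp+M.apply(k[:3]);M=M*R.from_rotvec(k[3:],degrees=True);q2,e=ik(pp,M,q,d=.25);print(q2,round(e,4),np.abs(q2-q).max().round(3));q=q2
np.savez("place.npz",A=A.as_quat(),ct=ct)
E
```

```text
0.15 [ 0.0466  0.1256 -0.0797] 0.2 [ 0.0314  0.0841 -0.0531] 0.25 [ 0.0163  0.0425 -0.0264] 0.3 [0.0012 0.001  0.0003] 
0.15 [ 0.0465  0.1257 -0.0792] 0.2 [ 0.0313  0.0842 -0.0526] 0.25 [ 0.0161  0.0427 -0.026 ] 0.3 [0.0009 0.0012 0.0006] 
center in tool [ 0.     -0.0142 -0.0095]
place rotvec rel pose(-5.1,28) [-0.1912 -0.0815 -0.1538] [ 0.0401  0.4648 -0.8845]
hover tcp [0.6048 0.1194 0.11  ]
[[-0.0018 -0.0101 -0.0151  4.9675  0.2838 -0.8813]
 [-0.0015 -0.0114 -0.0141  4.9675  0.2838 -0.8813]
 [-0.0013 -0.0126 -0.0131  4.9675  0.2838 -0.8813]
 [-0.001  -0.0137 -0.012   4.9675  0.2838 -0.8813]
 [-0.0007 -0.0147 -0.0107  4.9675  0.2838 -0.8813]
 [-0.0005 -0.0156 -0.0094  4.9675  0.2838 -0.8813]
 [-0.0002 -0.0163 -0.008   4.9675  0.2838 -0.8813]
 [ 0.0001 -0.017  -0.0066  4.9675  0.2838 -0.8813]
 [ 0.0004 -0.0175 -0.0051  4.9675  0.2838 -0.8813]
 [ 0.0007 -0.0179 -0.0036  4.9675  0.2838 -0.8813]
 [ 0.001  -0.0181 -0.002   4.9675  0.2838 -0.8813]
 [ 0.0013 -0.0182 -0.0004  4.9675  0.2838 -0.8813]
 [ 0.0016 -0.0181  0.0012  4.9675  0.2838 -0.8813]
 [ 0.0018 -0.0179  0.0027  4.9675  0.283
[... 580 characters left out ...]
0372  0.55    1.7748 -0.5066  1.0693  0.577 ] 0.0 0.081
[ 0.035   0.538   1.7745 -0.4216  1.0304  0.5125] 0.0 0.085
[ 0.0314  0.5287  1.7747 -0.3323  0.9937  0.4434] 0.0 0.089
[ 0.0268  0.5222  1.7752 -0.2382  0.9595  0.3696] 0.0 0.094
[ 0.0214  0.5186  1.7763 -0.1393  0.9285  0.2904] 0.0 0.099
[ 0.0155  0.518   1.7776 -0.0353  0.9012  0.2057] 0.0 0.104
[0.0094 0.5205 1.7793 0.0735 0.8784 0.1156] 0.0 0.109
[0.0033 0.5262 1.781  0.1869 0.8607 0.0202] 0.0 0.113
[-0.0024  0.5351  1.7827  0.3039  0.8491 -0.0796] 0.0 0.117
[-0.0075  0.5473  1.7841  0.4234  0.8441 -0.1828] 0.0 0.12
[-0.0118  0.5628  1.7849  0.5439  0.8464 -0.2878] 0.0 0.12
[-0.0148  0.5817  1.785   0.6636  0.8564 -0.393 ] 0.0 0.12
```

Call:
play_rows --increments '[[[0,0.009,-0.0047,0,0,0],[0,0.0124,-0.0065,0,0,0],[0,0.014,-0.0074,0,0,0],[0,0.014,-0.0074,0,0,0],[0,0.0124,-0.0065,0,0,0],[-0.0018,-0.0101,-0.0151,4.97,0.28,-0.88],[-0.0015,-0.0114,-0.0141,4.97,0.28,-0.88],[-0.0013,-0.0126,-0.0131,4.97,0.28,-0.88],[-0.001,-0.0137,-0.012,4.97,0.28,-0.88],[-0.0007,-0.0147,-0.0107,4.97,0.28,-0.88]]]'

```text
time: 15.8
tcp_pos: [0.5472, -0.1081, 0.1355]
orientation: [0.94, -0.125, -0.065, 0.311]
ft_force: [-0.3, -0.1, -1.1]
opening: 0.0286
```

Call:
play_rows --increments '[[[-0.0005,-0.0156,-0.0094,4.97,0.28,-0.88],[-0.0002,-0.0163,-0.008,4.97,0.28,-0.88],[0,-0.017,-0.0066,4.97,0.28,-0.88],[0.0004,-0.0175,-0.005,4.97,0.28,-0.88],[0.0007,-0.0179,-0.0036,4.97,0.28,-0.88],[0.001,-0.0181,-0.002,4.97,0.28,-0.88],[0.0013,-0.0182,-0.0004,4.97,0.28,-0.88],[0.0016,-0.0181,0.0012,4.97,0.28,-0.88],[0.0018,-0.0179,0.0027,4.97,0.28,-0.88],[0.0021,-0.0176,0.0043,4.97,0.28,-0.88]]]'

```text
time: 16.8
tcp_pos: [0.5918, 0.0673, 0.1166]
orientation: [0.991, -0.063, -0.007, -0.115]
ft_force: [-1.1, -0.7, -1.4]
opening: 0.0291
```

Call:
play_rows --increments '[[[0.0023,-0.0171,0.0058,4.97,0.28,-0.88],[0.0026,-0.0165,0.0073,4.97,0.28,-0.88],[0.0028,-0.0158,0.0087,4.97,0.28,-0.88],[0,0,0,0,0,0],[0,0,0,0,0,0],[0,0,0,0,0,0],[0,0,0,0,0,0],[0,0,0,0,0,0],[0,0,0,0,0,0],[0,0,0,0,0,0]]]'

```text
time: 17.8
tcp_pos: [0.6049, 0.1193, 0.1095]
orientation: [0.97, -0.042, 0.01, -0.241]
ft_force: [-0.2, -1.1, -0.6]
opening: 0.0287
```

```bash
python3 - <<'E'
from h import *
np.set_printoptions(suppress=True,precision=4,linewidth=130)
from bench import get_state,get_image
for n in ("wrist","scene","top"):
    d=get_image(n);np.savez(f"pics/{n}11.npz",**d)
    if n=="wrist": cv2.imwrite("pics/w11.png",cv2.resize(d["image"][:,:,::-1],(800,600),interpolation=cv2.INTER_CUBIC))
    if n=="scene": cv2.imwrite("pics/s11.png",cv2.resize(d["image"][120:290,220:440,::-1],None,fx=3.5,fy=3.5,interpolation=cv2.INTER_CUBIC))
s=get_state();print(s["time"],s["tcp_pos"],s["opening"],s["ft_force"],s["qpos"].round(3))
z=np.load("place.npz");A=R.from_quat(z["A"]);Rt=R.from_quat(s["orientation"]);print("rot err",(A.inv()*Rt).as_rotvec(degrees=True))
print("center",s["tcp_pos"]+Rt.apply(z["ct"]))
E
```

```text
17.95 [0.6049 0.1193 0.1094] 0.02875552727234229 [ 0.0053 -0.1565 -0.7061] [-0.055  0.592  1.787  0.661  0.865 -0.432]
rot err [ 0.0607 -0.0372  0.0639]
center [0.6057 0.1274 0.1244]
```

View pics/w11.png

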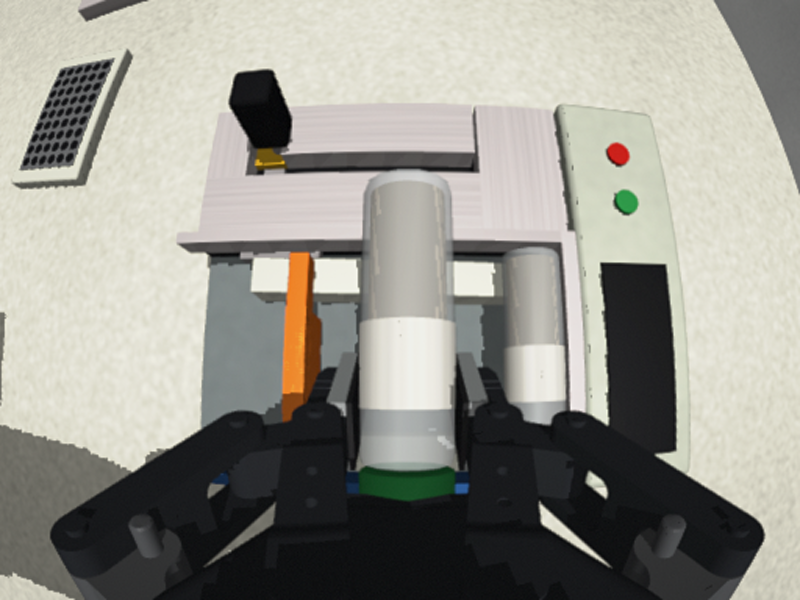

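View pics/s11.png

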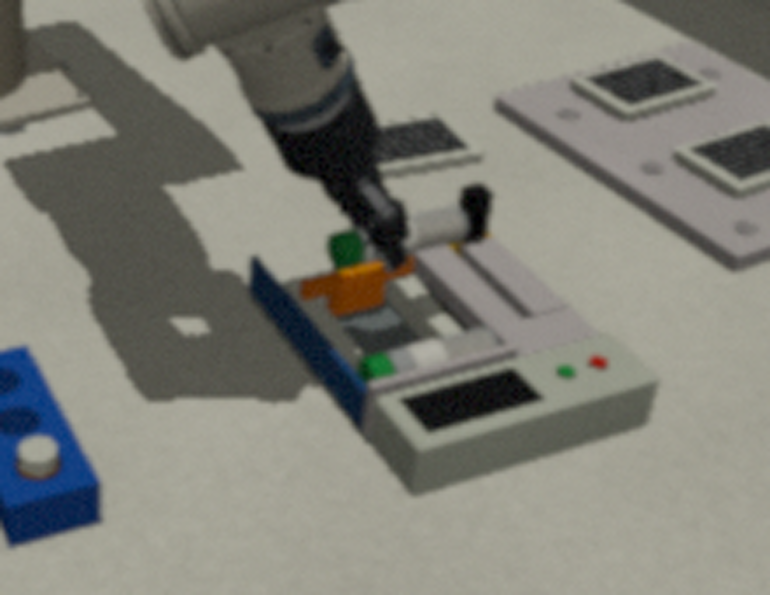

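```bash
python3 - <<'E'
from h import *
d=np.load("pics/wrist11.npz")
cv2.imwrite("pics/w11z.png",cv2.resize(d["image"][95:255,110:380,::-1],None,fx=2.9,fy=3.6,interpolation=cv2.INTER_CUBIC))
E
```

```text
(no output)
```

View pics/w11z.png

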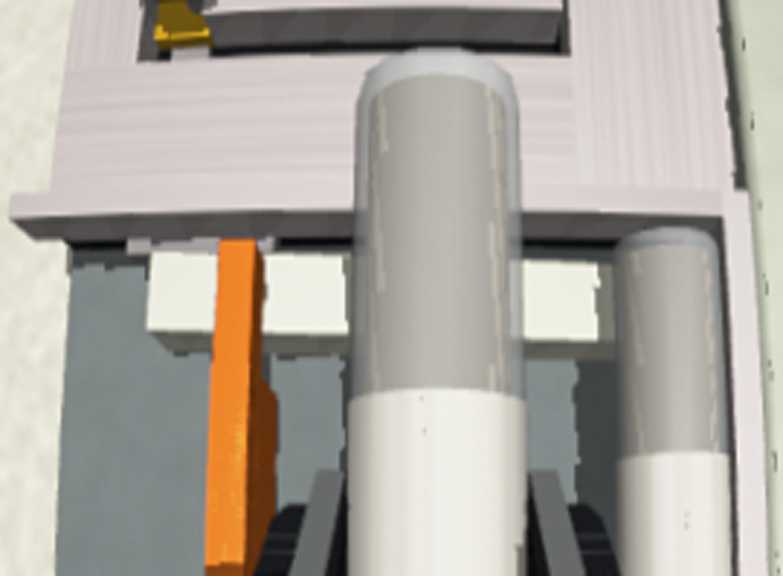

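```bash
python3 - <<'E'
from h import *
np.set_printoptions(suppress=True,precision=1,linewidth=130)
im,K,E=load("pics/wrist11.npz");o=-E[:3,:3].T@E[:3,3]
a=np.radians(-5.1);c,sn=np.cos(a),np.sin(a);F0=np.array([.5836,.1295])
def W2F(P): v=np.atleast_2d(P)[:,:2]-F0;return np.c_[c*v[:,0]+sn*v[:,1],-sn*v[:,0]+c*v[:,1],np.atleast_2d(P)[:,2]]*1e3
def F2W(P): P=np.atleast_2d(P)/1e3;return np.c_[F0[0]+c*P[:,0]-sn*P[:,1],F0[1]+sn*P[:,0]+c*P[:,1],P[:,2]]
cr=lambda p:np.array(p)/[2.9,3.6]+[110,95]
inv=lambda p:(p-[110,95])*[2.9,3.6]
print("cam in feeder",W2F(o))
for n,p,z in [("wall inner L",(60,217),55),("wall inner mid",(280,214),55),("wall inner R",(600,214),55),("wall outer mid",(280,193),55),("end wall inner top",(722,218),55),("end wall inner low",(732,440),55),
 ("slot edge near",(400,57),40),("plate/rail +y rail end L",(150,252),40),("push front top",(258,245),58),("push front top low",(246,560),58)]:
    print(n,W2F(plane(K,E,[cr(p)],z/1e3,True)))
z=np.load("place.npz");
from bench import get_state
s=get_state();C=s["tcp_pos"]+R.from_quat(s["orientation"]).apply(z["ct"]);Cf=W2F(C)[0];print("C feeder",Cf)
t=np.radians(np.arange(0,360,30))
rim=np.c_[Cf[0]+15*np.sin(t),np.full(12,Cf[1]+56),Cf[2]+15*np.cos(t)]
print("pred rim (new) crop",np.c_[inv(proj(K,E,F2W(rim),True))].round())
rim=np.c_[85+15*np.sin(t),np.full(12,56),46+15*np.cos(t)]
print("pred rim (loaded) crop",np.c_[inv(proj(K,E,F2W(rim),True))][:4].round())
E
```

```text
cam in feeder [[ 21.6 -13.4 268. ]]
wall inner L [[-83.2  59.1  55. ]]
wall inner mid [[-19.6  58.4  55. ]]
wall inner R [[64.6 58.6 55. ]]
wall outer mid [[-19.9  63.1  55. ]]
end wall inner top [[98.7 58.5 55. ]]
end wall inner low [[98.  10.1 55. ]]
slot edge near [[ 10.7 102.7  40. ]]
plate/rail +y rail end L [[-60.5  54.9  40. ]]
push front top [[-24.5  50.6  58. ]]
push front top low [[-25.1 -14.   58. ]]
C feeder [ 22.2  -0.1 124.4]
pred rim (new) crop [[441.  32.]
 [485.  39.]
 [514.  58.]
 [522.  81.]
 [508. 101.]
 [478. 115.]
 [440. 120.]
 [402. 115.]
 [372. 101.]
 [358.  80.]
 [366.  57.]
 [396.  39.]]
pred rim (loaded) crop [[681. 219.]
 [706. 223.]
 [719. 231.]
 [717. 241.]]
```

Call:
play_rows --increments '[[[0,0.0027,0.0065,0,0,0],[0,0.0035,0.0066,0,0,0],[0,0.0035,0.0066,0,0,0],[0,0.0035,0.0066,0,0,0],[0,0.0035,0.0066,0,0,0],[0,0.0035,0.0066,0,0,0],[0,0.0033,0.0062,0,0,0],[0,0.0028,0.0053,0,0,0],[0,0.0023,0.0044,0,0,0],[0,0,0,0,0,0]]]'

```text
time: 18.95
tcp_pos: [0.6045, 0.12, 0.0463]
orientation: [0.97, -0.042, 0.009, -0.241]
ft_force: [-0.5, -1.3, -0.7]
opening: 0.0289
```

```bash
python3 - <<'E'
from h import *
np.set_printoptions(suppress=True,precision=4,linewidth=130)
from bench import get_state,get_image
for n in ("wrist",):
    d=get_image(n);np.savez(f"pics/{n}12.npz",**d)
    cv2.imwrite("pics/w12.png",cv2.resize(d["image"][:,:,::-1],(800,600),interpolation=cv2.INTER_CUBIC))
s=get_state();print(s["time"],s["tcp_pos"],s["opening"],s["ft_force"],s["qpos"].round(3))
z=np.load("place.npz");A=R.from_quat(z["A"]);Rt=R.from_quat(s["orientation"]);print("rot err",(A.inv()*Rt).as_rotvec(degrees=True))
C=s["tcp_pos"]+Rt.apply(z["ct"]);a=np.radians(-5.1);c,sn=np.cos(a),np.sin(a);v=C[:2]-[.5836,.1295];print("center F",c*v[0]+sn*v[1],-sn*v[0]+c*v[1],C[2])
E
```

```text
19.0 [0.6048 0.12   0.0468] 0.02890761068401584 [-0.4558 -0.5493 -0.5473] [-0.054  0.694  1.795  0.727  0.78  -0.527]
rot err [ 0.0694 -0.0613  0.0809]
center F 0.021988131521804045 0.0005311435015417194 0.061843143774243124
```

View pics/w12.png

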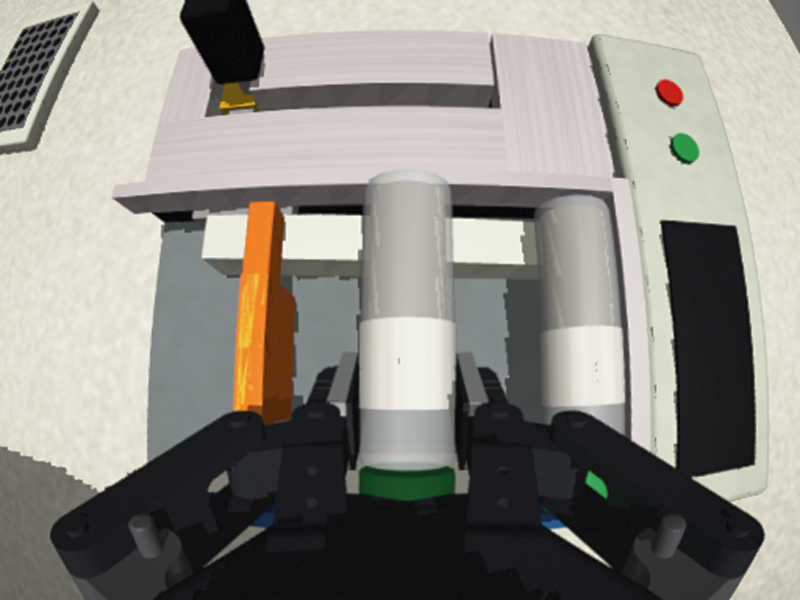

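Call:
play_rows --increments '[[[0,0.0009,0.0018,0,0,0],[0,0.0009,0.0018,0,0,0],[0,0.0009,0.0018,0,0,0],[0,0.0007,0.0013,0,0,0],[0,0.0005,0.0009,0,0,0],[0,0.0005,0.0009,0,0,0],[0,0.0005,0.0009,0,0,0],[0,0,0,0,0,0],[0,0,0,0,0,0],[0,0,0,0,0,0]]]'

```text
time: 20.0
tcp_pos: [0.605, 0.12, 0.0369]
orientation: [0.97, -0.042, 0.01, -0.241]
ft_force: [-1.7, -1.3, 5.6]
opening: 0.0288
```

Call:
play_rows --increments '[[[0,0,0,0,0,0],[0,0,0,0,0,0],[0,0,0,0,0,0],[0,0,0,0,0,0],[0,0,0,0,0,0],[0,0,0,0,0,0],[0,0,0,0,0,0],[0,0,0,0,0,0],[0,0,0,0,0,0],[0,0,0,0,0,0]]]' --claw 0.54

```text
time: 21.0
tcp_pos: [0.6049, 0.12, 0.0365]
orientation: [0.97, -0.042, 0.01, -0.241]
ft_force: [-0.6, 0.2, 0.4]
opening: 0.0462
```

```bash
python3 - <<'E'
from h import *
np.set_printoptions(suppress=True,precision=4,linewidth=130)
from bench import get_state,get_image
for n in ("wrist",):
    d=get_image(n);np.savez(f"pics/{n}13.npz",**d)
    cv2.imwrite("pics/w13.png",cv2.resize(d["image"][:,:,::-1],(800,600),interpolation=cv2.INTER_CUBIC))
d=get_image("scene");cv2.imwrite("pics/s13.png",cv2.resize(d["image"][120:290,220:440,::-1],None,fx=3.5,fy=3.5,interpolation=cv2.INTER_CUBIC))
s=get_state();print(s["time"],s["tcp_pos"],s["opening"],s["ft_force"],s["qpos"].round(3))
E
```

```text
21.1 [0.6049 0.12   0.0365] 0.04622421360840495 [-0.6904  0.0227 -0.8072] [-0.054  0.712  1.794  0.739  0.767 -0.543]
```

View pics/w13.png

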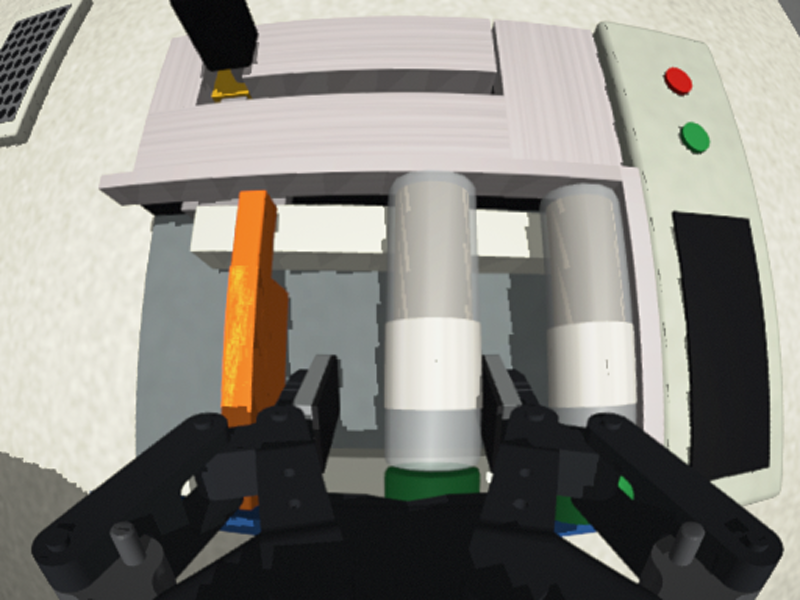

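View pics/s13.png

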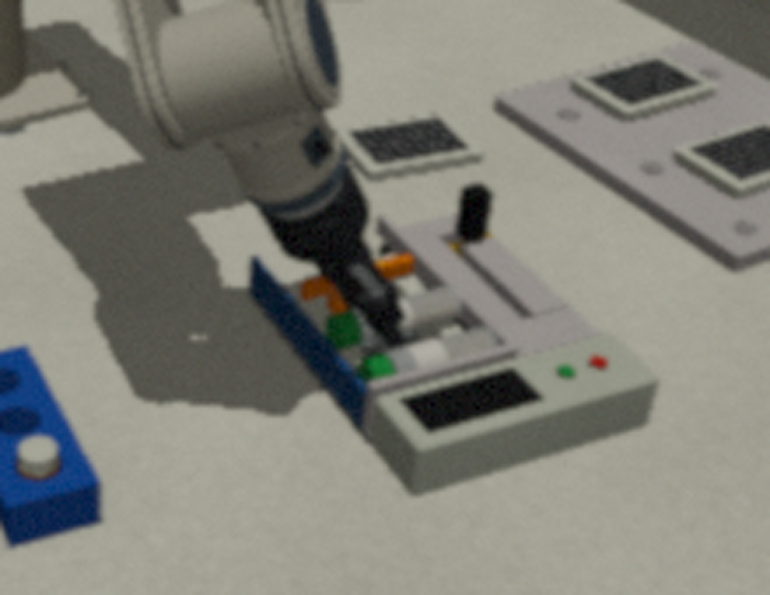

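Call:
play_rows --increments '[[[0,-0.0014,-0.0027,0,0,0],[0,-0.0023,-0.0044,0,0,0],[0,-0.0028,-0.0053,0,0,0],[0,-0.0028,-0.0053,0,0,0],[0,-0.0037,-0.0071,0,0,0],[0,-0.0047,-0.0088,0,0,0],[0,-0.007,-0.0133,0,0,0],[0,-0.0093,-0.0177,0,0,0],[0,-0.0093,-0.0177,0,0,0],[0,-0.0093,-0.0177,0,0,0]]]'

```text
time: 22.1
tcp_pos: [0.6051, 0.1197, 0.1514]
orientation: [0.97, -0.042, 0.01, -0.241]
ft_force: [0.4, 1.0, 0.5]
opening: 0.0465
```

```bash
python3 - <<'E'
from h import *
np.set_printoptions(suppress=True,precision=4,linewidth=130)
from bench import get_state,get_image
d=get_image("scene");cv2.imwrite("pics/s14.png",cv2.resize(d["image"][120:290,220:440,::-1],None,fx=3.5,fy=3.5,interpolation=cv2.INTER_CUBIC))
for n in ("wrist",):
    d=get_image(n);np.savez(f"pics/{n}14.npz",**d)
    cv2.imwrite("pics/w14.png",cv2.resize(d["image"][:,:,::-1],(800,600),interpolation=cv2.INTER_CUBIC))
s=get_state();print(s["time"],s["tcp_pos"],s["opening"],s["ft_force"],s["dq"].round(3))
r=rows(s["tcp_pos"],s["orientation"],[.540,.264,.17],pose(-5.2),8);print(r)
E
```

```text
22.2 [0.6069 0.1197 0.1533] 0.046092538443600575 [ 0.6068 -0.6827 -0.2173] [-0.002  0.042  0.027  0.009 -0.035 -0.03 ]
[[-0.0099 -0.0162  0.0062 -3.4871 -0.0264  0.0356]
 [-0.0099 -0.0166  0.0052 -3.4871 -0.0264  0.0356]
 [-0.0099 -0.0169  0.0042 -3.4871 -0.0264  0.0356]
 [-0.0099 -0.0171  0.0031 -3.4871 -0.0264  0.0356]
 [-0.0099 -0.0172  0.0021 -3.4871 -0.0264  0.0356]
 [-0.0099 -0.0173  0.0011 -3.4871 -0.0264  0.0356]
 [-0.0099 -0.0173  0.     -3.4871 -0.0264  0.0356]
 [-0.01   -0.0173 -0.001  -3.4871 -0.0264  0.0356]]
```

View pics/w14.png

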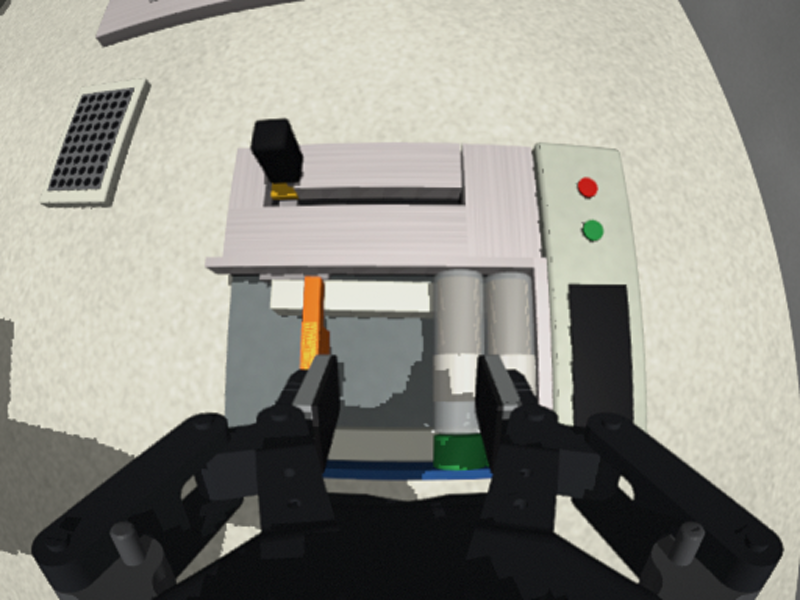

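View pics/s14.png

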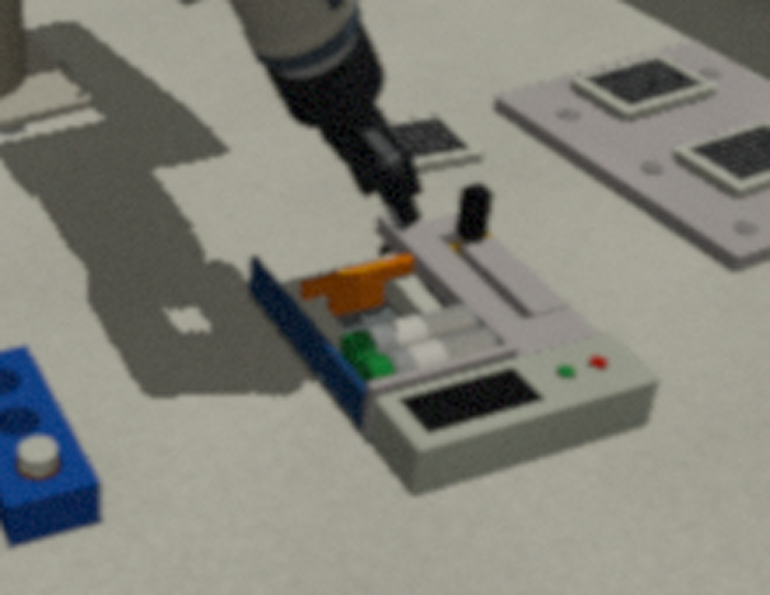

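Call:
play_rows --increments '[[[-0.0099,-0.0162,0.0062,-3.5,0,0],[-0.0099,-0.0166,0.0052,-3.5,0,0],[-0.0099,-0.0169,0.0042,-3.5,0,0],[-0.0099,-0.0171,0.0031,-3.5,0,0],[-0.0099,-0.0172,0.0021,-3.5,0,0],[-0.0099,-0.0173,0.0011,-3.5,0,0],[-0.0099,-0.0173,0,-3.5,0,0],[-0.0099,-0.0173,-0.001,-3.4,0,0],[0,0,0,0,0,0],[0,0,0,0,0,0]]]' --claw 0.75

```text
time: 23.2
tcp_pos: [0.5375, 0.2644, 0.166]
orientation: [0.999, -0.042, -0.001, 0.0]
ft_force: [-0.1, -0.3, 0.3]
opening: 0.0642
```

```bash
python3 - <<'E'
from h import *
np.set_printoptions(suppress=True,precision=4,linewidth=130)
from bench import get_state,get_image
for n in ("wrist",):
    d=get_image(n);np.savez(f"pics/{n}15.npz",**d)
    cv2.imwrite("pics/w15.png",cv2.resize(d["image"][:,:,::-1],(800,600),interpolation=cv2.INTER_CUBIC))
s=get_state();print(s["time"],s["tcp_pos"],s["opening"],s["ft_force"],s["dq"].round(3))
print((pose(-5.2).inv()*R.from_quat(s["orientation"])).as_rotvec(degrees=True))
print("goal in tool",R.from_quat(s["orientation"]).inv().apply([.540,.264,.056]-s["tcp_pos"]))
print("pred handle top px",proj(d["K"],d["extrinsics"],[[.540,.264,.092]],True)*1.5625)
E
```

```text
23.25 [0.5377 0.2636 0.1659] 0.06393160982233854 [-0.0125  0.0426 -0.0418] [-0.021  0.     0.004  0.001 -0.001  0.003]
[-0.0203 -0.0986 -0.2645]
goal in tool [ 0.0024 -0.0006  0.1099]
pred handle top px [[413.0877 310.8061]]
```

View pics/w15.png

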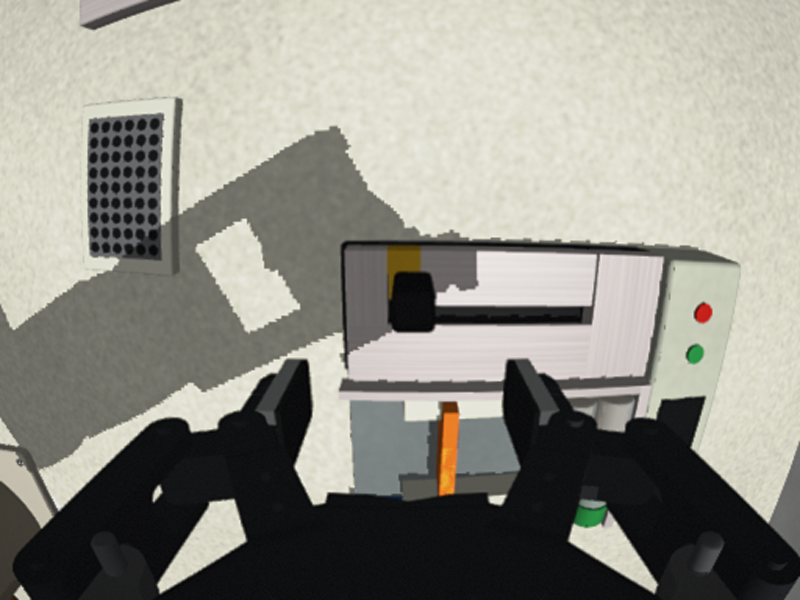

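Call:
play_rows --increments '[[[0.0024,-0.0006,0.011,0,0,0],[0,0,0.014,0,0,0],[0,0,0.014,0,0,0],[0,0,0.014,0,0,0],[0,0,0.014,0,0,0],[0,0,0.014,0,0,0],[0,0,0.013,0,0,0],[0,0,0.011,0,0,0],[0,0,0.005,0,0,0],[0,0,0,0,0,0]]]'

```text
time: 24.25
tcp_pos: [0.54, 0.2641, 0.0554]
orientation: [0.999, -0.043, -0.001, 0.0]
ft_force: [1.0, 0.6, -1.1]
opening: 0.0641
```

Call:
play_rows --increments '[[[0,0,0,0,0,0],[0,0,0,0,0,0],[0,0,0,0,0,0],[0,0,0,0,0,0],[0,0,0,0,0,0],[0,0,0,0,0,0],[0,0,0,0,0,0],[0,0,0,0,0,0],[0,0,0,0,0,0],[0,0,0,0,0,0]]]' --claw 0 --squeeze 50

```text
time: 25.25
tcp_pos: [0.5403, 0.2644, 0.0569]
orientation: [0.999, -0.043, -0.0, -0.0]
ft_force: [-2.8, 0.3, 6.5]
opening: 0.0211
```

Call:
play_rows --increments '[[[-0.003,0,0,0,0,0],[-0.003,0,0,0,0,0],[-0.002,0,0,0,0,0],[0,0,0,0,0,0],[0,0.003,0,0,0,0],[0,0.003,0,0,0,0],[0,0.003,0,0,0,0],[0,0.003,0,0,0,0],[0,0.003,0,0,0,0],[0,0.002,0,0,0,0]]]'

```text
time: 26.25
tcp_pos: [0.5348, 0.2486, 0.0571]
orientation: [0.999, -0.043, 0.003, -0.001]
ft_force: [10.8, 0.6, -4.2]
opening: 0.0215
```

Call:
play_rows --increments '[[[0,0.001,0,0,0,0],[0,0.0005,0,0,0,0],[0,0,0,0,0,0],[0,0,0,0,0,0],[0,0,0,0,0,0],[0,0,0,0,0,0],[0,0,0,0,0,0],[0,0,0,0,0,0],[0,0,0,0,0,0],[0,0,0,0,0,0]]]'

```text
time: 27.25
tcp_pos: [0.5346, 0.2471, 0.0571]
orientation: [0.999, -0.043, 0.003, -0.001]
ft_force: [10.9, -0.6, -4.0]
opening: 0.0215
```

```bash
python3 - <<'E'
from h import *
from bench import get_state,get_image
d=get_image("wrist");cv2.imwrite("pics/w16.png",d["image"][:,:,::-1])
s=get_state();print(s["time"],s["tcp_pos"],s["opening"],s["ft_force"],s["ft_torque"])
v=s["tcp_pos"][:2]-[.6331,.2370];a=np.radians(-5.1);c,q=np.cos(a),np.sin(a);print(c*v[0]+q*v[1],-q*v[0]+c*v[1])
E
```

```text
27.3 [0.53465858 0.24713859 0.05712955] 0.02144453486670595 [11.50864145 -1.42557453 -4.15423574] [-0.22116743 -1.44976464 -0.13183359]
-0.09895295660498747 0.00134756883040168
```

View pics/w16.png

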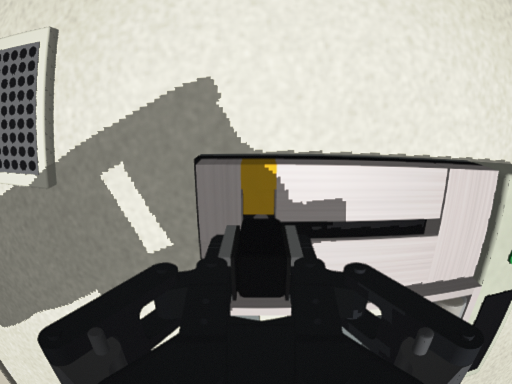

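Call:
play_rows --increments '[[[0,0.0005,0,0,0,0],[0,0.0005,0,0,0,0],[0.004,0,0,0,0,0],[0.006,0,0,0,0,0],[0.008,0,0,0,0,0],[0.008,0,0,0,0,0],[0.008,0,0,0,0,0],[0.008,0,0,0,0,0],[0.008,0,0,0,0,0],[0.006,0,0,0,0,0]]]'

```text
time: 28.3
tcp_pos: [0.5888, 0.2417, 0.057]
orientation: [0.999, -0.044, 0.001, -0.001]
ft_force: [3.5, 4.3, 1.7]
opening: 0.0214
```

```bash
python3 - <<'E'
from h import *
from bench import get_state,get_image
d=get_image("wrist");cv2.imwrite("pics/w17.png",d["image"][:,:,::-1])
s=get_state();print(s["time"],s["tcp_pos"],s["opening"],s["ft_force"],s["ft_torque"])
v=s["tcp_pos"][:2]-[.6331,.2370];a=np.radians(-5.1);c,q=np.cos(a),np.sin(a);print(c*v[0]+q*v[1],-q*v[0]+c*v[1])
E
```

```text
28.35 [0.59002112 0.24168723 0.05713129] 0.021520052136851618 [ 7.77884357  2.60705096 -3.97451612] [ 0.39660748 -1.12726644 -0.13821427]
-0.043325005994762224 0.0008392107128719546
```

View pics/w17.png

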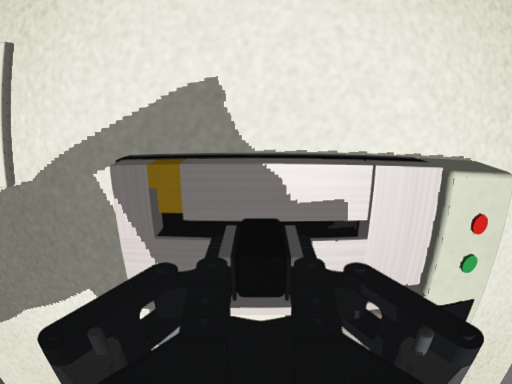

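Call:
play_rows --increments '[[[0.003,0,0,0,0,0],[0.003,0,0,0,0,0],[0.002,0,0,0,0,0],[0.002,0,0,0,0,0],[0.001,0,0,0,0,0],[0.001,0,0,0,0,0],[0,0,0,0,0,0],[0,0,0,0,0,0],[0,0,0,0,0,0],[0,0,0,0,0,0]]]'

```text
time: 29.35
tcp_pos: [0.6015, 0.2406, 0.0571]
orientation: [0.999, -0.043, 0.003, -0.001]
ft_force: [7.2, 3.1, -1.1]
opening: 0.0214
```

Call:
play_rows --increments '[[[0,0,0,0,0,0],[0,0,0,0,0,0],[0,0,0,0,0,0],[0,0,0,0,0,0],[0,0,0,0,0,0],[0,0,0,0,0,0],[0,0,0,0,0,0],[0,0,-0.005,0,0,0],[0,0,-0.01,0,0,0],[0,0,-0.01,0,0,0]]]' --claw 0.75

```text
time: 30.35
tcp_pos: [0.5987, 0.2397, 0.0821]
orientation: [0.999, -0.043, -0.0, 0.0]
ft_force: [0.0, -0.0, -0.5]
opening: 0.064
```

Call:
play_rows --increments '[[[0,0,-0.015,0,0,0],[0,0,-0.02,0,0,0],[0,0,-0.02,0,0,0],[0,0,-0.02,0,0,0],[0,0,-0.02,0,0,0],[0,0,-0.02,0,0,0],[0,0,-0.02,0,0,0],[0,0,-0.015,0,0,0],[0,0,0,0,0,0],[0,0,0,0,0,0]]]'

```text
time: 31.35
tcp_pos: [0.5986, 0.2396, 0.2314]
orientation: [0.999, -0.043, -0.0, 0.0]
ft_force: [0.5, 0.1, -0.9]
opening: 0.0638
```

```bash
python3 - <<'E'
from h import *
from bench import get_state,get_image
d=get_image("wrist");np.savez("pics/w18.npz",**d);cv2.imwrite("pics/w18.png",cv2.resize(d["image"][:,:,::-1],(800,600),interpolation=cv2.INTER_CUBIC))
d=get_image("scene");cv2.imwrite("pics/s18.png",cv2.resize(d["image"][120:290,180:440,::-1],None,fx=3,fy=3,interpolation=cv2.INTER_CUBIC))
s=get_state();print(s["time"],s["tcp_pos"],s["opening"],s["ft_force"],s["ft_torque"])
E
```

```text
31.45 [0.598017   0.23940082 0.23015272] 0.0641008459460182 [-0.23046159 -1.44255903  0.05673704] [ 0.03337246 -0.00508543 -0.01837493]
```

View pics/w18.png

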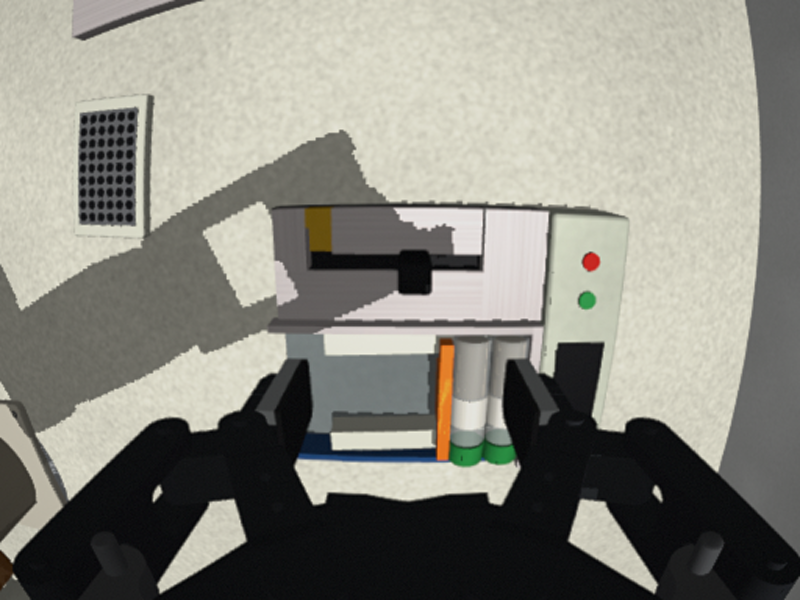

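View pics/s18.png

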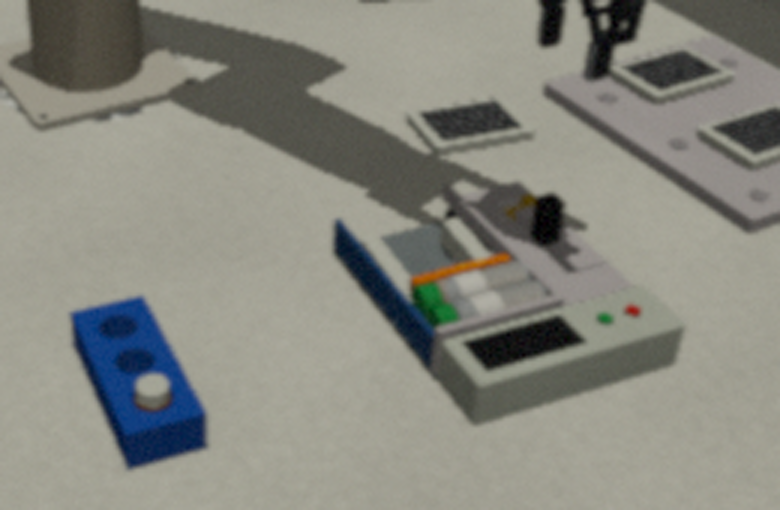

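```bash
python3 - <<'E'
from h import *
np.set_printoptions(suppress=True,precision=1)
im,K,E=load("pics/w18.npz")
a=np.radians(-5.1);c,sn=np.cos(a),np.sin(a);F0=np.array([.5836,.1295])
def W2F(P): v=P[:,:2]-F0;return np.c_[c*v[:,0]+sn*v[:,1],-sn*v[:,0]+c*v[:,1]]*1e3
for n,p,z in [("handle bottom-edge mid (y-11)",(415,294),92),("handle L",(398,285),92),("handle R",(432,285),92),("push front top",(454,342),58),("push low",(450,455),58),("new tube L/R seam",(485,400),48),("new cap end",(466,465),55),("loaded cap end",(500,461),50),("new bottom end",(472,339),58),("loaded bottom end",(510,339),55)]:
    print(n,W2F(plane(K,E,[np.array(p)/1.5625],z/1e3,True)))
E
```

```text
handle bottom-edge mid (y-11) [[  9.8 100.8]]
handle L [[ -0.9 106.7]]
handle R [[ 20.4 106.7]]
push front top [[39.4 54.7]]
push low [[ 40.6 -46.4]]
new tube L/R seam [[67.7  0.1]]
new cap end [[ 55.1 -59.6]]
loaded cap end [[ 85.4 -60.4]]
new bottom end [[52.6 57. ]]
loaded bottom end [[82.  55.6]]
```

```bash
python3 -c "
from bench import hand_in
print(hand_in())"
```

```text
the job is handed in; nothing more can be done
None
```

I loaded the green-capped tube in the feeder, with the pusher pressing both tubes against the end wall, and handed the job in at about 31.5 s. `hand_in` reports no verdict.

**What I did:**
1. I pulled the handle back and parked it in the notch, with the fingers off it.
2. I took the tube from the rack with the tool leaning 28° below horizontal and turned it onto its side with the cap to the blue wall. I set it on the rails, and when I let go it rolled up against the loaded tube.
3. I moved the handle out of the notch, eased the pusher forward, released it and lifted the arm clear.

**Last checks, from the final pictures:**

| Item | Measured | Required |
|---|---|---|
| Handle x | about 9.8 mm (follower about 0.030) | follower 0.024–0.037 |
| Handle out of notch (park) | within about 1 mm of 0 | under 5 mm |
| Pusher face x | about 40 mm | about 40 mm expected |
| New tube x | about 55 mm | 48–62 mm |
| New tube y (from its two ends) | about -1 mm | within 10 mm |
| Loaded tube x | about 84 mm | 78–92 mm |
| Loaded tube y | about -2 mm | within 10 mm |

- **Tubes:** both lie parallel with their caps at the blue wall.
- **Bystanders:** I did not measure them. The vial and microplate look unmoved in the last pictures. The bottle was outside the last views, and the arm's path never went near it.
- **Robot:** the wrist force was at noise level (about 1.5 N), so the robot was touching nothing.
- **Not measured:** I could not measure the pusher's force on the tube directly. The spring pulled with about 7 N just before I let go.
- **Disagreement:** feeder edges measured from the pictures differed by up to about 2 mm near the track and about 4 mm at the outer corners. No result was near enough to a limit for that to matter.

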